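Switch the bottle roller to centre off and clear its jar

TASK

The bottle roller's switch was left thrown to one side: set its lever to the narrow centre off position, letting it click in and never tipping it over to the other side. Only then lift the lying jar off the rollers, stand it upright on the open bench clear of the roller and the tub and let go of it; take it again and set it down upright inside the tub. Leave the switch off and do not disturb the three beakers.

Things in the scene. Friction and masses are not known exactly. Their poses are not given: they have to be found in the camera images.
- roller: bottle roller fixed to the bench, low white unit 124 mm (x) by 314 mm (y). Origin: centre of its underside on the bench; x across the rollers, y along them, z up. Rollers (24 mm thick, 194 mm long, axes at x = -17 and +17 mm, z = 48 mm, y = -47 to 147 mm) lie between two bearing plates 64 mm high (76 mm wide, at y = -51 and +151 mm). The end y = -155 to -55 mm is the control console, its top at z = 70 mm.
- toggle_tip (a point): tip of the switch lever: black tapered bat, 11 mm thick at the foot and 19 mm near the tip (thickest 70 mm from the pivot), 86 mm from its pivot to this tip. The pivot lies in the console's top at x = 0, y = -105, z = 70 mm of the roller; upright is centre off. z of this point runs out along the lever.
- toggle (a joint): switch lever angle, rad: 0 = upright, centre off; positive leans toward the roller's +x, negative toward its -x; stops at -0.44 and +0.44. It starts leaning to +x, at about 0.40 to 0.44. Friction (about 0.05 N m) holds it at the ends; pushed toward the centre, a spring detent pushes it back from about 0.40 to 0.20 (at most about 7 N near the tip), and once past about 0.15 it snaps on by itself to 0; the other side is the same. Off means within 0.06.
- jar_mid (a point): middle of the loose pale jar with a black stopper, on its axis 80 mm above its base. Body 56 mm in diameter for the first 128 mm from the base, neck and stopper 35 mm in diameter to 149 mm, top at 160 mm; 0.15 to 0.28 kg. z of this point runs from the base to the stopper. It starts lying in the valley between the two rollers, its axis 84 mm above the bench, stopper toward the roller's +y.
- tub: open moulded tub, loose, 97 mm (x) by 177 mm (y), 58 mm high, inside about 82 by 160 mm, floor 3 mm thick. Origin: centre of its underside. It stands to the left of the roller; 0.5 kg.
- jar: the same jar, origin at the centre of its base, z toward the stopper
- beaker_small_a: small plastic beaker 70 mm wide, 60 mm high, standing; bystander. Origin at the centre of its base
- beaker_small_b: small plastic beaker 73 mm wide, 64 mm high, standing; bystander. Origin at the centre of its base
- beaker_big: large plastic beaker 131 mm wide, 148 mm high, standing beyond the tub; bystander. Origin at the centre of its base

How it is judged:
By the outcome, as a careful person would: the job done as asked, in the order asked, and still so for the second after the job is handed in, with the robot touching nothing.
It also fails if it takes over 67 s, if anything falls off the work surface, if the arm or the gripper's body presses on something with over 40 N, if the wrist force passes 120 N, or if a joint passes its speed limit or range.

ROBOT

A 6-joint arm with a two-finger parallel gripper is mounted at the origin on a cart in front of the work surface, level with it; the furniture and walls round the work are solid. World frame = base frame: x ahead of the robot, y to its left, z up, the work surface at z = 0. Lengths are in mm, angles in rad, forces in N, time in s.
With the tool pointing down it reaches from about 350 to 875 mm from the base axis. Payload 4.2 kg.
Tool frame: the origin (TCP) lies midway between the tips of the shut fingers; the grasp point (between the pads) lies 19 mm behind it; z points along the fingers, y is the direction in which the jaws open and shut (so a half turn about z gives the same grasp; the last joint's range is limited). The gripper opens to 87 mm and grips with 3 to 60 N. Pads are 19 mm wide; open, the fingers measure 117 mm over their backs; the gripper's body (75 mm by 190 mm) begins 51 mm behind the grasp point.
Start: joints at [-1.08, 0.385, 0.008, 0, -1.194, -0.259], TCP at [143.599, -608.259, 222.55] pointing down, gripper open.
Joint ranges: [-3.14, 3.14], [-1.21, 2.06], [-1.07, 1.41], [-3.16, 2.05], [-2.99, -0.16], [-3.1, 3.1]. Speed limits (rad/s): [2.79, 2.79, 3.14, 3.14, 3.14, 3.14].

INTERFACE

Orientations are given as [roll, pitch, yaw] about the fixed x, y, z axes, in that order (R = Rz(yaw) Ry(pitch) Rx(roll)).
In Python, from cell import get_state, viewer, order gives the robot as it stands.
- The arm moves only by the tool drive_tool, never from a script. Its argument "motion" is one flat list of numbers, 5 for each row, row after row: the shift along the tool's x, y, z in mm, then the turn about the tool's z in rad, then the finger opening in mm, from 0 to 87. A call has 1 to 5 rows; each row is the pose to reach, as a shift and turn from the pose commanded when the call began, along the tool's axes at that moment; what a row does not reach only later rows make up. A row lasts 1/10 s, in which the tool goes at most 50 mm and 8.59 degrees, less where a joint would pass 70% of its speed; a pose out of reach is approached as far as the arm can. A call with a gripper value outside its range is refused whole. The fingers move at their own pace and stop on an object; "newtons" is the grip in N (left out, the last holds). Time passes only in rows, so rows that repeat a pose let the fingers close. It gives the time, the measured TCP pose, the force and the opening at its end, in the units of the state.
- get_state(): the state, without advancing time (a new reading comes with each control period).
- viewer.camera(name): name is "scene" or "side" or "wrist"; returns a dict with "color" (384x512x3 uint8, red, green, blue), "camera_matrix" (3x3 intrinsics, pixels), "R" (3x3) and "t" (3): a world point X has camera coordinates R X + t; the wrist camera has in their place "T_tool_cam" (4x4, takes a point from camera to tool coordinates, whose origin is the TCP and whose axes are the flange's). Camera axes: x right, y down, z forward; pixel columns grow to the right and rows downward; lengths in mm; the calibration is good to about 2 mm. A picture is of the moment at which its call begins: read the wrist's pose just before it. There is no depth.
- order.hand_in(): hands the job in, once; it reports no verdict.
The state is a dict: "clock": time; "qpos": joint angles; "dq": joint speeds; "tau": joint torques, N m; "tool_pos": TCP position; "eef_rot": TCP orientation; "contact_force": force on the tool from outside, world axes, zero at the start; "moment": the same for the moment, N m; "grip_width": finger opening in mm.
Only numpy, scipy, OpenCV 4.12 (cv2) and the standard library are available. Lean on these libraries where they do the work, as an engineer would, in place of code of your own. Each camera call takes 0.05 s, during which the arm holds its last target.

## Working session

There is one attempt and no reset: what is moved stays moved. The work goes in short steps, Python scripts to look and compute and a tool call to move; the robot and the scene stay as the last step left them, time stands still between calls to the robot, and variables do not carry over. Pictures are saved under pics/ and viewed, and the job is handed in when it is done.

Besides the shell and the picture viewer there is one more tool, called after ">>>" by a JSON object that holds its "fn" and its "kwargs". drive_tool: Moves the arm, as the interface text tells. Its arguments: {"type":"object","properties":{"motion":{"type":"array","items":{"type":"number"}},"newtons":{"type":"number"}},"required":["motion"]}

```bash
ls; mkdir -p pics
python3 - <<'E'
from cell import get_state, viewer, order
import cv2
s=get_state();print(s)
for n in ("scene","side","wrist"):
    c=viewer.camera(n)
    cv2.imwrite(f"pics/{n}0.png",c["color"][:,:,::-1])
    print(n,{k:v for k,v in c.items() if k!="color"})
E
```

```text
pics
{'clock': 0.0, 'qpos': array([-1.08039520e+00,  3.85534039e-01,  6.65650380e-03, -4.95546553e-04,
       -1.19397696e+00, -2.58582453e-01]), 'dq': array([0.00047569, 0.00039247, 0.00163842, 0.0008659 , 0.00037423,
       0.00037051]), 'tau': array([ 7.09834021e-04, -3.90664458e+01,  1.87398505e+01,  4.21951488e+00,
        1.10676588e-02, -2.00361851e-04]), 'tool_pos': array([ 143.46915772, -607.71022399,  221.4856969 ]), 'eef_rot': array([ 3.13948514e+00, -8.12108263e-05, -2.90995671e+00]), 'contact_force': array([ 0.66097817,  0.09755778, -0.42308281]), 'moment': array([-0.00079887,  0.00752545, -0.00062197]), 'grip_width': 86.994138492268}
scene {'camera_matrix': array([[498.38488399,   0.        , 254.67048842],
       [  0.        , 498.38488399, 186.3308263 ],
       [  0.        ,   0.        ,   1.        ]]), 'R': array([[-0.54263881, -0.8398582 ,  0.01346563],
       [-0.39233036,  0.2392475 , -0.88816526],
       [ 0.74271126, -0.48723591, -0.45932684]]), 't': array([ 347.3314587 ,  288.81834912, 1681.83488608])}
side {'camera_matrix': array([[376.8629631 ,   0.      
[... 167 characters left out ...]
24245 ],
       [-0.32001298,  0.56837318, -0.75798656],
       [ 0.35521339, -0.66971743, -0.65215183]]), 't': array([ 492.79557777,  242.91466521, 1222.39502773])}
wrist {'camera_matrix': array([[304.21703   ,   0.        , 255.06273479],
       [  0.        , 304.21703   , 189.29110212],
       [  0.        ,   0.        ,   1.        ]]), 'T_tool_cam': array([[ 6.43776482e-04, -9.64584235e-01, -2.63774221e-01,
         7.10135402e+01],
       [ 9.99999783e-01,  5.84934854e-04,  3.01611749e-04,
         3.87258333e-01],
       [-1.36639202e-04, -2.63774358e-01,  9.64584402e-01,
        -1.62380313e+02],
       [ 0.00000000e+00,  0.00000000e+00,  0.00000000e+00,
         1.00000000e+00]])}
```

View pics/scene0.png

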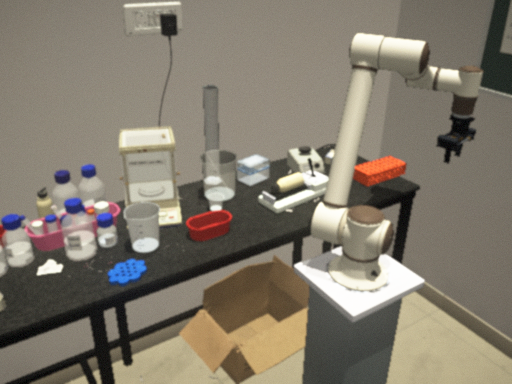

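View pics/side0.png

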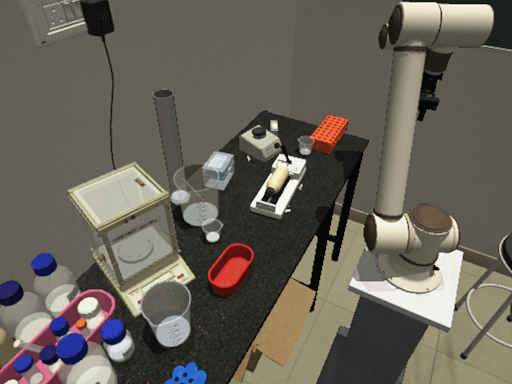

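View pics/wrist0.png

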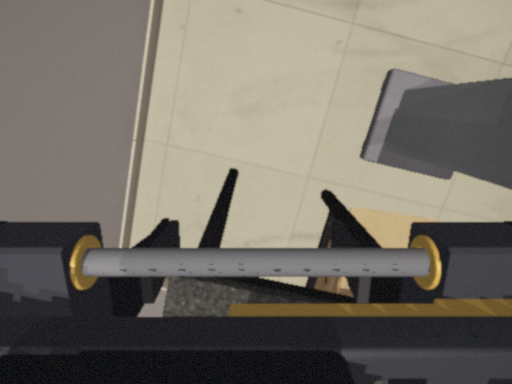

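Both overview cameras show the roller, its lever, the lying jar, the red tub and the beakers. The wrist camera still looks at the floor, so I enlarge the roller area in the other two.

```bash
cat > h.py <<'E'
import numpy as np, cv2
from cell import get_state, viewer, order
from scipy.spatial.transform import Rotation as Ro
from scipy.optimize import least_squares
def cam(n,save=None):
    s=get_state(); c=viewer.camera(n)
    K=c["camera_matrix"]
    if n=="wrist":
        T=np.eye(4);T[:3,:3]=Ro.from_euler('xyz',s["eef_rot"]).as_matrix();T[:3,3]=s["tool_pos"]
        W=T@c["T_tool_cam"]; Wi=np.linalg.inv(W); R,t=Wi[:3,:3],Wi[:3,3]
    else: R,t=c["R"],c["t"]
    if save:
        cv2.imwrite(f"pics/{save}.png",c["color"][:,:,::-1]); np.savez(f"pics/{save}.npz",K=K,R=R,t=t)
    return c["color"],K,R,t
def load(n):
    d=np.load(f"pics/{n}.npz"); return d["K"],d["R"],d["t"]
def proj(cal,X):
    K,R,t=cal; p=(np.atleast_2d(X)@R.T+t)@K.T; return p[:,:2]/p[:,2:]
def ray(cal,uv):
    K,R,t=cal; d=R.T@np.linalg.inv(K)@np.array([*uv,1.]); return -R.T@t,d
def atz(cal,uv,z):
    o,d=ray(cal,uv); return o+d*(z-o[2])/d[2]
def crop(name,x0,y0,w,h,f,out):
    im=cv2.imread(f"pics/{name}.png")[y0:y0+h,x0:x0+w]
    im=cv2.resize(im,None,fx=f,fy=f,interpolation=cv2.INTER_CUBIC)
    for i in range(0,w,10):
        cv2.putText(im,str(x0+i),(i*f,8),0,.3,(0,255,255)) if i%20==0 else 0; cv2.line(im,(i*f,10),(i*f,14),(0,255,255))
    for i in range(0,h,10):
        cv2.putText(im,str(y0+i),(0,i*f+3),0,.3,(0,255,255)); 
    cv2.imwrite(f"pics/{out}.png",im)
E
python3 - <<'E'
from h import *
cam("scene","scene1"); cam("side","side1")
crop("scene1",190,140,150,110,5,"c1"); crop("side1",150,120,190,180,3,"c2")
E
```

```text
(no output)
```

View pics/c1.png

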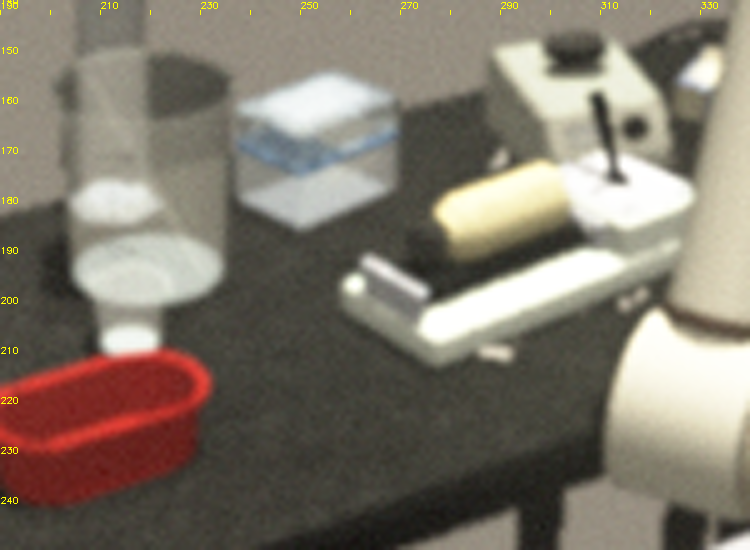

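View pics/c2.png

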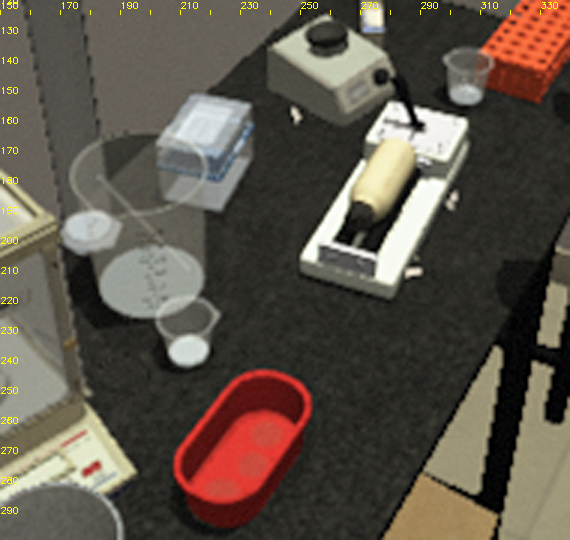

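Run:
```python
from h import *
S,D=load("scene1"),load("side1")
def tri(a,b):
    o1,d1=ray(S,a);o2,d2=ray(D,b)
    d1/=np.linalg.norm(d1);d2/=np.linalg.norm(d2)
    A=np.c_[d1,-d2]; k=np.linalg.lstsq(A,o2-o1,rcond=None)[0]
    p,q=o1+k[0]*d1,o2+k[1]*d2
    return ((p+q)/2).round(1),np.linalg.norm(p-q).round(1)
print("pivot",tri((313.5,176),(289,162)),atz(D,(289,162),70),atz(S,(313.5,176),70))
print("tip",tri((309.5,159),(277,145)))
print("endbot R",atz(D,(281,219),0),atz(S,(277,213),0)); print("endbot L",atz(D,(251,209),0))
print("tub",[atz(D,p,58).round(0) for p in ((210,275),(235,244),(254,256),(226,290))])
print("small near tub",atz(D,(213,240),0), "other",atz(D,(305,153),0),"big",atz(D,(200,215),0))
```

```text
pivot (array([ 545.6, -243.3,   69.3]), np.float64(0.2)) [ 545.18164739 -242.29276745   70.        ] [ 544.59029793 -242.49531911   70.        ]
tip (array([ 615.4, -271.3,  115.1]), np.float64(4.5))
endbot R [ 4.58039960e+02  4.24103443e+00 -1.13686838e-13] [463.80798758   5.94716284   0.        ]
endbot L [580.07483316  11.46187508   0.        ]
tub [array([517., 374.,  58.]), array([515., 233.,  58.]), array([438., 247.,  58.]), array([448., 395.,  58.])]
small near tub [6.18282214e+02 2.11638147e+02 1.13686838e-13] other [ 5.47341624e+02 -4.30261645e+02  1.13686838e-13] big [728.64052249 131.92112237   0.        ]
```

```bash
cat >> h.py <<'E'
def plan(x,y,z,yaw,s=None):
    s=s or get_state(); R=Ro.from_euler('xyz',s["eef_rot"]).as_matrix()
    d=R.T@(np.array([x,y,z])-s["tool_pos"]); dy=(yaw-s["eef_rot"][2]+np.pi)%(2*np.pi)-np.pi
    print("t",round(s["clock"],2),"pos",s["tool_pos"].round(1),"rot",s["eef_rot"].round(3),"F",s["contact_force"].round(1),"w",round(s["grip_width"],1),"q",s["qpos"].round(2))
    print("shift",d.round(1),"turn",round(-dy,3),"rows",round(np.linalg.norm(d)/50,1),round(abs(dy)/.15,1))
E
python3 - <<'E'
from h import *
plan(530,-150,300,-1.5)
E
```

```text
t 0.25 pos [ 143.5 -608.   222. ] rot [ 3.141 -0.    -2.91 ] F [ 0.1 -0.4  0.9] w 87.0 q [-1.08  0.39  0.01 -0.   -1.19 -0.26]
shift [-481.3  357.1  -77.6] turn -1.41 rows 12.1 9.4
```

>>> {"fn": "drive_tool", "kwargs": {"motion": [-38, 28, -12, -0.11, 87, -76, 56, -30, -0.22, 87, -114, 84, -45, -0.33, 87, -152, 112, -60, -0.44, 87, -190, 140, -70, -0.55, 87]}}

```text
clock: 0.75
tool_pos: [297.4, -427.0, 293.8]
eef_rot: [-3.14, 0.0, -2.355]
contact_force: [0.4, -0.1, 0.6]
grip_width: 86.9
```

Run:
```python
from h import *
plan(530,-150,300,-1.5)
```

```text
t 0.75 pos [ 297.4 -427.   293.8] rot [-3.14   0.    -2.355] F [ 0.4 -0.1  0.6] w 86.9 q [-0.65  0.16 -0.12  0.   -1.29 -0.13]
shift [-360.4   31.2   -6.2] turn -0.855 rows 7.2 5.7
```

>>> {"fn": "drive_tool", "kwargs": {"motion": [-45, 4, 0, -0.12, 87, -90, 8, 0, -0.24, 87, -135, 12, 0, -0.36, 87, -180, 16, -3, -0.48, 87, -225, 20, -5, -0.6, 87]}}

```text
clock: 1.25
tool_pos: [442.7, -254.0, 297.9]
eef_rot: [-3.141, -0.0, -1.755]
contact_force: [0.1, -0.3, -0.5]
grip_width: 87.0
```

Run:
```python
from h import *
plan(530,-150,300,-1.5)
```

```text
t 1.25 pos [ 442.7 -254.   297.9] rot [-3.141 -0.    -1.755] F [ 0.1 -0.3 -0.5] w 87.0 q [-0.2   0.14 -0.14  0.   -1.29  0.02]
shift [-118.2  -66.8   -2.1] turn -0.255 rows 2.7 1.7
```

>>> {"fn": "drive_tool", "kwargs": {"motion": [-40, -22, 0, -0.09, 87, -80, -44, 0, -0.18, 87, -118, -67, 0, -0.25, 87, -118, -67, 0, -0.25, 87, -118, -67, 0, -0.25, 87]}}

```text
clock: 1.75
tool_pos: [530.2, -151.5, 297.0]
eef_rot: [3.14, 0.0, -1.508]
contact_force: [-0.3, -0.9, 0.7]
grip_width: 87.0
```

Run:
```python
from h import *
plan(530,-150,300,-1.5)
cam("wrist","w1")
im=cv2.imread("pics/w1.png"); cv2.imwrite("pics/w1b.png",cv2.resize(im,None,fx=1.5,fy=1.5,interpolation=cv2.INTER_CUBIC))
```

```text
t 1.75 pos [ 530.2 -151.5  297. ] rot [ 3.14   0.    -1.508] F [-0.3 -0.9  0.7] w 87.0 q [ 0.02  0.22 -0.05 -0.   -1.31  0.05]
shift [-1.5  0.1 -3. ] turn -0.008 rows 0.1 0.1
```

View pics/w1b.png

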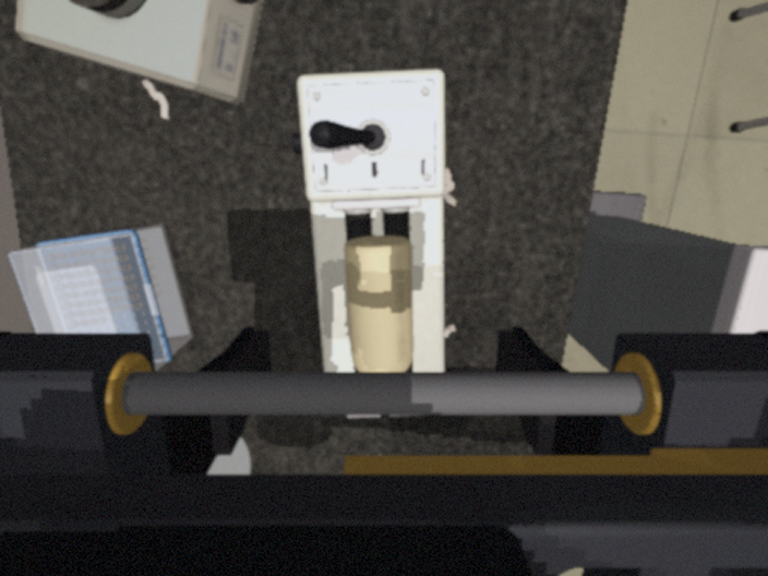

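The wrist view shows the console top with its lever tipped to image left (+x) at about (213,89), its pivot near (250,91), and the jar below at about (252,205).

Run:
```python
from h import *
crop("w1",185,35,130,105,6,"c3");crop("w1",200,130,110,125,5,"c4")
```

```text
(no output)
```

View pics/c3.png

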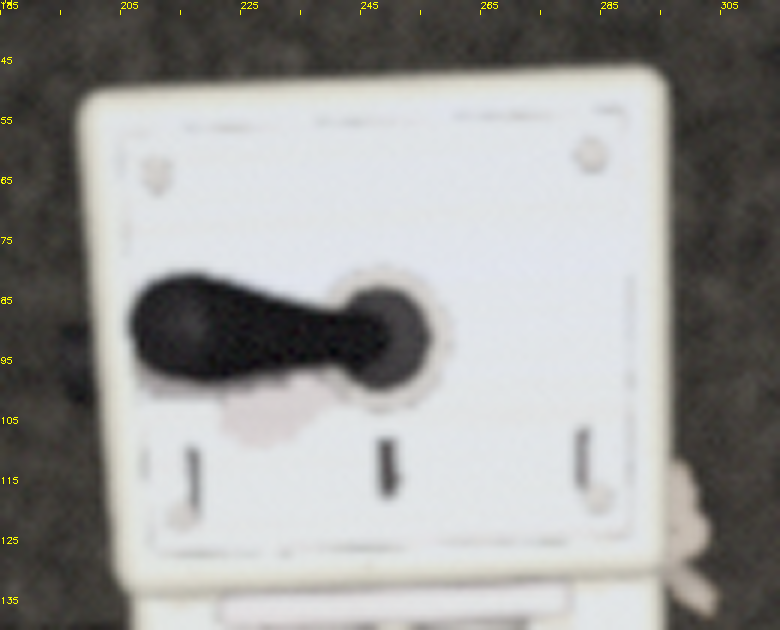

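View pics/c4.png

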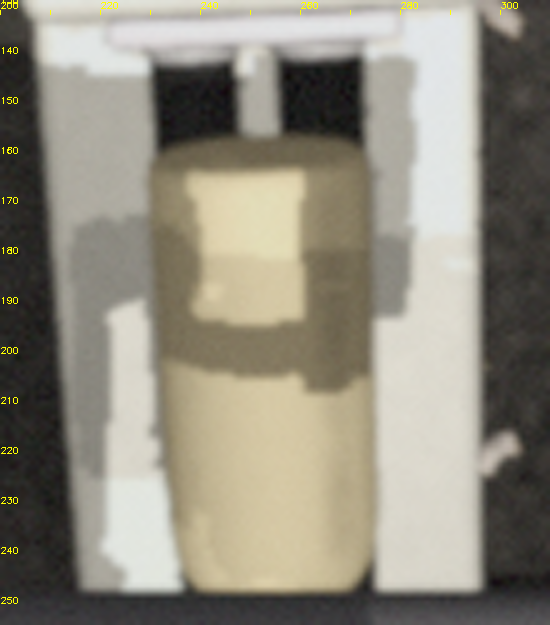

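Run:
```python
from h import *
W=load("w1")
C=np.array([atz(W,p,70) for p in ((198,50.3),(295.8,46.3),(295.7,130),(204.7,133.3))]);print(C.round(1))
print([np.linalg.norm(C[i]-C[(i+1)%4]).round(1) for i in range(4)])
L=np.array([[62,-155],[-62,-155],[-62,-55],[62,-55]])
def f(p):
    c,s=np.cos(p[2]),np.sin(p[2]); return ((L@np.array([[c,s],[-s,c]])+p[:2])-C[:,:2]).ravel()
r=least_squares(f,[530,-137,0]);p=r.x;print("roller",p,r.fun.round(1))
c,s=np.cos(p[2]),np.sin(p[2]);Rm=np.array([[c,-s],[s,c]])
print("pivot",p[:2]+Rm@[0,-105], "boss",atz(W,(248.3,91.3),72))
def w(x,y,z): return np.r_[p[:2]+Rm@[x,y],z]
for a in (0,.4,.44): print(a,"pt70",proj(W,w(70*np.sin(a),-105,70+70*np.cos(a))),proj(W,w(86*np.sin(a),-105,70+86*np.cos(a))))
S,D=load("scene1"),load("side1")
for a in (.42,): print(proj(S,w(86*np.sin(a),-105,70+86*np.cos(a))),proj(D,w(86*np.sin(a),-105,70+86*np.cos(a))))
print("endbot",w(62,157,0),w(-62,157,0), proj(D,w(62,157,0)),proj(D,w(-62,157,0)))
# jar
print("jar sides",[ (Rm.T@(atz(W,q,84)[:2]-p[:2])).round(1) for q in ((230.2,165),(274.4,165),(233,210),(274.5,210))], "base",(Rm.T@(atz(W,(252,157),105)[:2]-p[:2])).round(1),(Rm.T@(atz(W,(252,161),105)[:2]-p[:2])).round(1))
```

```text
[[ 606.6 -281.9   70. ]
 [ 491.9 -293.5   70. ]
 [ 482.5 -197.    70. ]
 [ 596.8 -185.7   70. ]]
[np.float64(115.3), np.float64(96.9), np.float64(114.9), np.float64(96.7)]
roller [ 5.33970064e+02 -1.35037484e+02  9.96178736e-02] [ 4.5 -1.2 -4.2 -1.9 -4.7  1.1  4.4  2.1]
pivot [ 544.41264959 -239.51691957] boss [ 544.66222614 -239.53561771   72.        ]
0 pt70 [[247.10803234  88.09205618]] [[246.68700942  87.11590832]]
0.4 pt70 [[220.43621243  89.43414211]] [[212.35522712  88.86663307]]
0.44 pt70 [[218.05588148  89.59000287]] [[209.33130257  89.06975179]]
[[308.50769406 157.04792955]] [[281.83907365 144.20263289]]
endbot [580.04853227  27.35024564   0.        ] [456.66329431  15.01804983   0.        ] [[248.93229543 211.54352133]] [[280.05453906 220.95113404]]
jar sides [array([ 26.4, -17.5]), array([-28.9, -15.5]), array([26.2, 42. ]), array([-27.9,  44. ])] base [ -1.6 -30. ] [ -1.4 -25.2]
```

Run:
```python
from h import *
W=load("w1");p=np.array([534,-135,.0996]);c,s=np.cos(p[2]),np.sin(p[2]);Rm=np.array([[c,-s],[s,c]])
for q,z in (((252,157.4),60),((252,164),112)): print((Rm.T@(atz(W,q,z)[:2]-p[:2])).round(1))
plan(556.5,-238.3,215,-1.471)
```

```text
[ -0.9 -22.2]
[ -1.4 -23. ]
t 1.8 pos [ 529.6 -152.2  297.3] rot [ 3.141 -0.    -1.51 ] F [ 0.2 -0.1  0.5] w 86.9 q [ 0.01  0.21 -0.05  0.   -1.31  0.05]
shift [ 87.6 -21.7  82.2] turn -0.039 rows 2.4 0.3
```

>>> {"fn": "drive_tool", "kwargs": {"motion": [30, -7, 20, -0.02, 87, 60, -15, 45, -0.04, 87, 88, -22, 75, -0.04, 87, 88, -22, 82, -0.04, 87, 88, -22, 82, -0.04, 87]}}

```text
clock: 2.3
tool_pos: [555.4, -240.1, 214.0]
eef_rot: [3.138, 0.001, -1.473]
contact_force: [-0.0, -1.1, -0.9]
grip_width: 86.8
```

Run:
```python
from h import *
plan(556.5,-238.3,120,-1.471)
cam("wrist","w2");cam("side","side2")
im=cv2.imread("pics/w2.png"); cv2.imwrite("pics/w2b.png",cv2.resize(im,None,fx=1.5,fy=1.5,interpolation=cv2.INTER_CUBIC))
crop("side2",220,90,130,120,5,"c5")
```

```text
t 2.3 pos [ 555.4 -240.1  214. ] rot [ 3.138e+00  1.000e-03 -1.473e+00] F [-0.  -1.1 -0.9] w 86.8 q [-0.14  0.36 -0.05 -0.   -1.16  0.24]
shift [-1.6 -1.6 94. ] turn -0.002 rows 1.9 0.0
```

View pics/w2b.png

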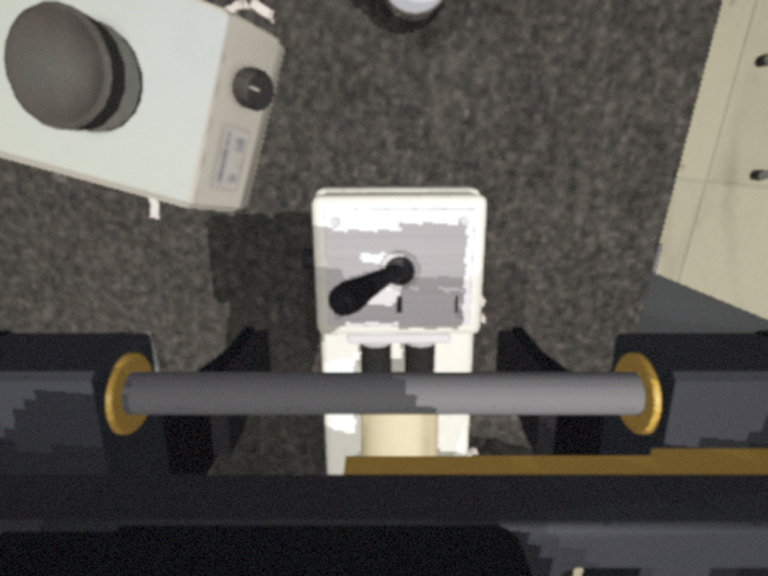

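View pics/c5.png

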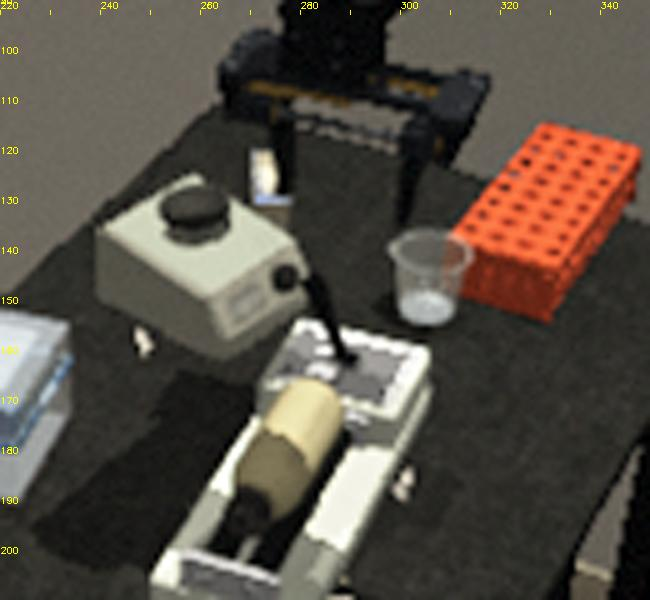

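Run:
```python
from h import *
W=load("w2");D=load("side2")
print("vortex corner ground",atz(D,(264,161),0).round(0)); 
g=atz(D,(264,161),0); 
for z in (60,80,100): print(z,atz(W,(243/1.5,210/1.5),z).round(0),atz(W,(282/1.5,45/1.5),z).round(0),atz(D,(259.5,149),z).round(0))
print("beaker",atz(D,(305,152),0))
```

```text
vortex corner ground [ 680. -284.    0.]
60 [ 655. -268.   60.] [ 633. -374.   60.] [ 701. -278.   60.]
80 [ 649. -271.   80.] [ 628. -370.   80.] [ 687. -252.   80.]
100 [ 643. -273.  100.] [ 624. -366.  100.] [ 673. -226.  100.]
beaker [ 5.50456583e+02 -4.37593317e+02  1.13686838e-13]
```

>>> {"fn": "drive_tool", "kwargs": {"motion": [-1, -1, 35, 0, 87, -1, -1, 70, 0, 87, -1, -1, 94, 0, 87, -1, -1, 94, 0, 87, -1, -1, 94, 0, 87]}}

```text
clock: 2.9
tool_pos: [559.3, -237.6, 123.7]
eef_rot: [-3.139, -0.002, -1.468]
contact_force: [-0.2, -0.1, 0.1]
grip_width: 87.3
```

Run:
```python
from h import *
plan(544.5,-239.5,120,-1.471)
cam("scene","scene3");cam("side","side3")
crop("scene3",270,110,80,90,6,"c6");crop("side3",220,90,130,120,5,"c5")
```

```text
t 2.9 pos [ 559.3 -237.6  123.7] rot [-3.139e+00 -2.000e-03 -1.468e+00] F [-0.2 -0.1  0.1] w 87.3 q [-0.14  0.44 -0.17  0.   -0.96  0.24]
shift [ 0.4 14.9  3.7] turn 0.003 rows 0.3 0.0
```

View pics/c6.png

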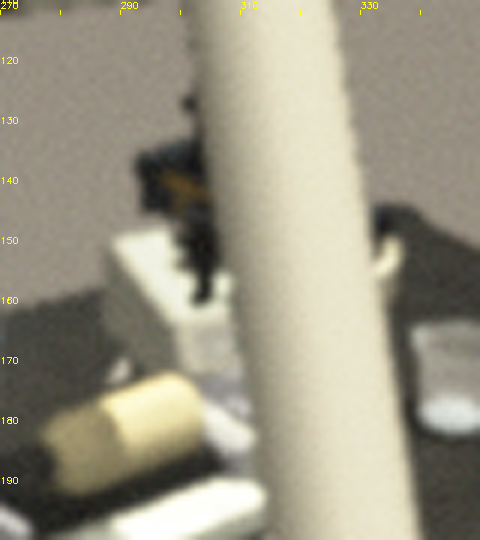

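View pics/c5.png

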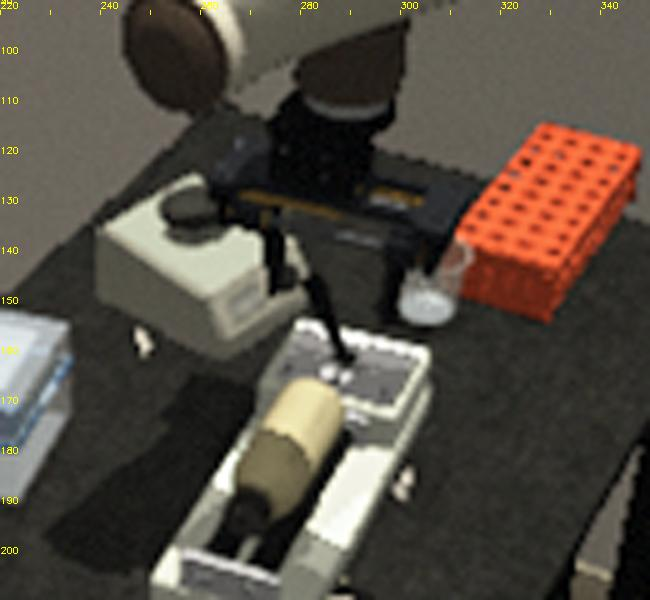

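>>> {"fn": "drive_tool", "kwargs": {"motion": [0, 4, 2, 0, 70, 0, 8, 4, 0, 60, 0, 11, 4, 0, 50, 0, 14, 4, 0, 42, 0, 14, 4, 0, 42], "newtons": 25}}

```text
clock: 3.5
tool_pos: [548.1, -239.3, 119.5]
eef_rot: [-3.132, -0.003, -1.469]
contact_force: [7.9, 3.4, 2.7]
grip_width: 55.2
```

>>> {"fn": "drive_tool", "kwargs": {"motion": [0, 0, 0, 0, 36, 0, 0, 0, 0, 30, 0, 0, 0, 0, 26, 0, 0, 0, 0, 26, 0, 0, 0, 0, 26]}}

```text
clock: 4.0
tool_pos: [542.7, -239.1, 116.7]
eef_rot: [3.139, 0.001, -1.47]
contact_force: [0.4, -0.0, 0.4]
grip_width: 26.8
```

Run:
```python
from h import *
plan(544.5,-239.5,120,-1.471)
cam("side","side4");cam("wrist","w4")
crop("side4",220,90,130,120,5,"c5")
im=cv2.imread("pics/w4.png"); cv2.imwrite("pics/w4b.png",cv2.resize(im,None,fx=1.5,fy=1.5,interpolation=cv2.INTER_CUBIC))
```

```text
t 4.0 pos [ 542.7 -239.1  116.7] rot [ 3.139e+00  1.000e-03 -1.470e+00] F [ 0.4 -0.   0.4] w 26.8 q [-0.14  0.43 -0.21 -0.   -0.93  0.24]
shift [ 0.6 -1.7 -3.3] turn 0.001 rows 0.1 0.0
```

View pics/c5.png

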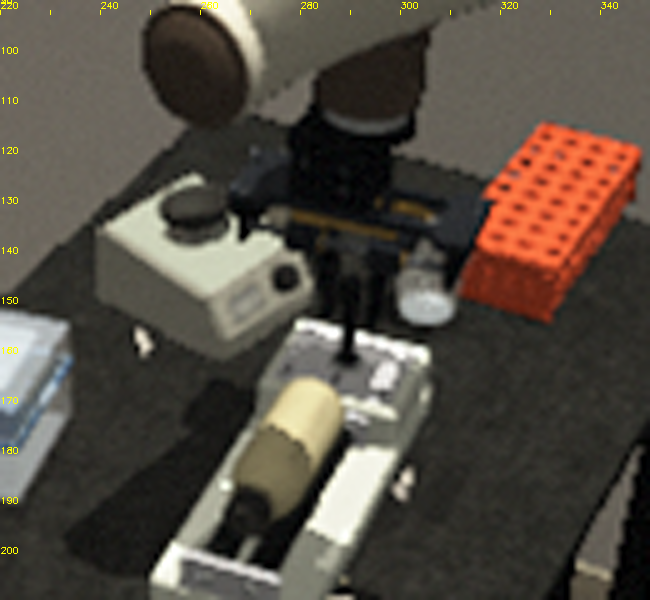

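View pics/w4b.png

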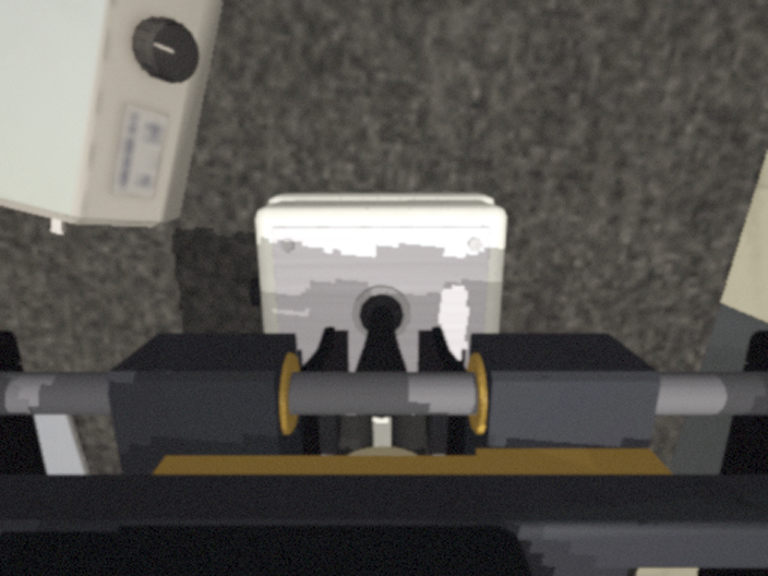

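The lever stands upright between the fingers, and the contact force is near zero. I open and lift.

>>> {"fn": "drive_tool", "kwargs": {"motion": [0, -1, -1, 0, 50, 0, -1, -2, 0, 70, 0, -1, -20, 0, 87, 0, -1, -60, 0, 87, 0, -1, -100, 0, 87]}}

```text
clock: 4.6
tool_pos: [544.6, -239.0, 218.0]
eef_rot: [3.139, 0.0, -1.47]
contact_force: [0.5, -0.1, -0.2]
grip_width: 58.5
```

Run:
```python
from h import *
p=np.array([534,-135,.0996]);c,s=np.cos(p[2]),np.sin(p[2]);Rm=np.array([[c,-s],[s,c]])
t=p[:2]+Rm@[0,60];print(t)
plan(*t,250,-1.471)
```

```text
[528.03387558 -75.29735886]
t 4.6 pos [ 544.6 -239.   218. ] rot [ 3.139  0.    -1.47 ] F [ 0.5 -0.1 -0.2] w 58.5 q [-0.14  0.34 -0.07  0.   -1.16  0.24]
shift [-164.6    0.   -31.9] turn 0.001 rows 3.4 0.0
```

>>> {"fn": "drive_tool", "kwargs": {"motion": [-40, 0, -20, 0, 87, -80, 0, -40, 0, 87, -120, 0, -60, 0, 87, -165, 0, -62, 0, 87, -165, 0, -62, 0, 87]}}

```text
clock: 5.1
tool_pos: [528.5, -71.0, 281.1]
eef_rot: [-3.139, 0.001, -1.464]
contact_force: [0.8, 0.7, -0.2]
grip_width: 86.2
```

Run:
```python
from h import *
p=np.array([534,-135,.0996]);c,s=np.cos(p[2]),np.sin(p[2]);Rm=np.array([[c,-s],[s,c]])
plan(528,-75.3,280,-1.471)
cam("wrist","w5"); W=load("w5");
w=lambda x,y,z: np.r_[p[:2]+Rm@[x,y],z]
print(proj(W,w(0,-105,156)),proj(W,w(0,-105,70)),proj(W,w(0,-22,60)),proj(W,w(0,106,112)))
crop("w5",180,0,150,230,3,"c7")
cam("side","side5");crop("side5",220,120,130,110,6,"c8")
```

```text
t 5.1 pos [528.5 -71.  281.1] rot [-3.139e+00  1.000e-03 -1.464e+00] F [ 0.8  0.7 -0.2] w 86.2 q [ 0.17  0.19 -0.12 -0.   -1.26 -0.06]
shift [4.2 0.9 1.1] turn 0.007 rows 0.1 0.0
[[259.2596302  -16.67416015]] [[258.53913201  13.76944567]] [[257.75155558  93.27477349]] [[256.84949566 208.18176971]]
```

View pics/c7.png

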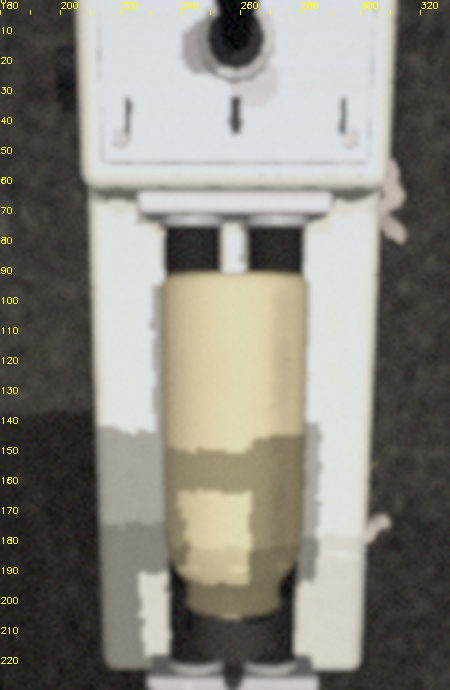

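View pics/c8.png

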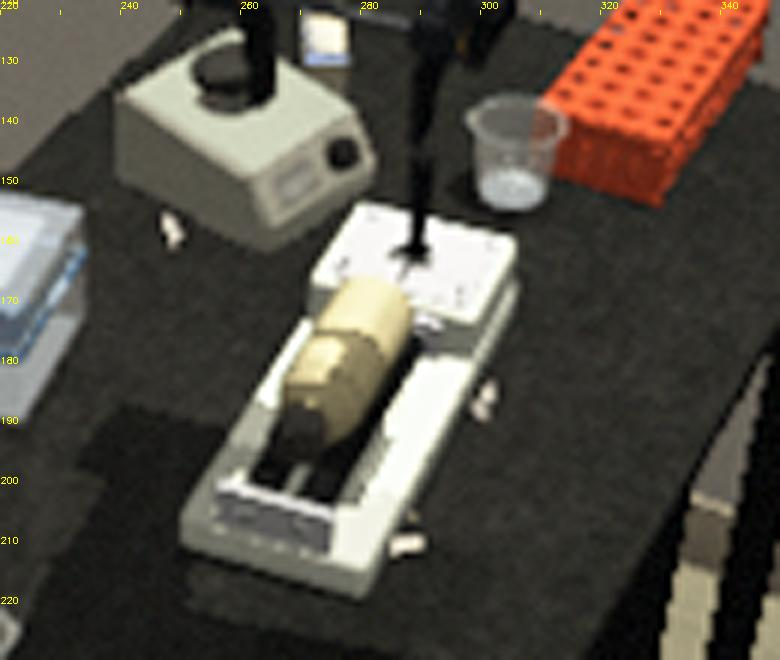

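Run:
```python
from h import *
p=np.array([534,-135,.0996]);c,s=np.cos(p[2]),np.sin(p[2]);Rm=np.array([[c,-s],[s,c]])
W=load("w5");D=load("side5")
w=lambda x,y,z: np.r_[p[:2]+Rm@[x,y],z]
for r,z in ((91,60),(91,84),(182,84),(190,84),(197,101),(205,101)): print(r,z,(Rm.T@(atz(W,(257,r),z)[:2]-p[:2])).round(1))
for a in (-.1,0,.1): print(a,proj(D,w(86*np.sin(a),-105,70+86*np.cos(a))),proj(D,w(0,-105,70)))
for y in (90,94): plan(*w(0,y,130),-1.471)
```

```text
91 60 [  0.9 -24.6]
91 84 [  1.  -23.5]
182 84 [-0. 82.]
190 84 [-0.1 92.1]
197 101 [-0.1 95.9]
205 101 [ -0.2 105.8]
-0.1 [[292.43782404 145.20836687]] [[288.87423604 162.40989118]]
0 [[290.36439033 144.61975296]] [[288.87423604 162.40989118]]
0.1 [[288.28244386 144.2172738 ]] [[288.87423604 162.40989118]]
t 5.2 pos [528.4 -73.9 279.9] rot [-3.141  0.    -1.467] F [-0.1 -0.5  0.1] w 86.5 q [ 0.17  0.19 -0.12 -0.   -1.26 -0.06]
shift [-28.6   0.5 149.9] turn 0.004 rows 3.1 0.0
t 5.2 pos [528.4 -73.9 279.9] rot [-3.141  0.    -1.467] F [-0.1 -0.5  0.1] w 86.5 q [ 0.17  0.19 -0.12 -0.   -1.26 -0.06]
shift [-32.6   0.5 149.9] turn 0.004 rows 3.1 0.0
```

>>> {"fn": "drive_tool", "kwargs": {"motion": [-8, 0, 40, 0, 87, -16, 0, 80, 0, 87, -25, 0, 120, 0, 87, -25, 0, 150, 0, 87, -25, 0, 150, 0, 87]}}

```text
clock: 5.7
tool_pos: [522.5, -51.5, 124.9]
eef_rot: [3.13, -0.0, -1.472]
contact_force: [-0.5, -0.6, -0.3]
grip_width: 86.8
```

Run:
```python
from h import *
p=np.array([534,-135,.0996]);c,s=np.cos(p[2]),np.sin(p[2]);Rm=np.array([[c,-s],[s,c]])
w=lambda x,y,z: np.r_[p[:2]+Rm@[x,y],z]
plan(*w(0,86.5,71),-1.471)
```

```text
t 5.7 pos [522.5 -51.5 124.9] rot [ 3.13  -0.    -1.472] F [-0.5 -0.6 -0.3] w 86.8 q [ 0.21  0.32 -0.36 -0.   -0.9  -0.11]
shift [-2.3 -3.7 53.9] turn -0.001 rows 1.1 0.0
```

>>> {"fn": "drive_tool", "kwargs": {"motion": [-1, -1, 20, 0, 87, -1, -1, 30, 0, 87, -1, -1, 30, 0, 87]}}

```text
clock: 6.0
tool_pos: [526.6, -49.7, 99.2]
eef_rot: [3.14, -0.0, -1.471]
contact_force: [-0.7, 0.5, -0.3]
grip_width: 86.8
```

Run:
```python
from h import *
p=np.array([534,-135,.0996]);c,s=np.cos(p[2]),np.sin(p[2]);Rm=np.array([[c,-s],[s,c]])
w=lambda x,y,z: np.r_[p[:2]+Rm@[x,y],z]
plan(*w(0,86.5,71),-1.471); cam("side","side6"); plan(*w(0,86.5,71),-1.471)
crop("side6",220,100,130,120,6,"c8")
```

```text
t 6.0 pos [526.6 -49.7  99.2] rot [ 3.14  -0.    -1.471] F [-0.7  0.5 -0.3] w 86.8 q [ 0.21  0.35 -0.39  0.   -0.83 -0.11]
shift [-0.9  1.1 28.2] turn 0.0 rows 0.6 0.0
t 6.05 pos [527.3 -49.5 100.1] rot [-3.141 -0.    -1.47 ] F [ 0.3  0.2 -0.3] w 87.2 q [ 0.21  0.35 -0.39  0.   -0.83 -0.11]
shift [-0.8  1.8 29.1] turn 0.001 rows 0.6 0.0
```

View pics/c8.png

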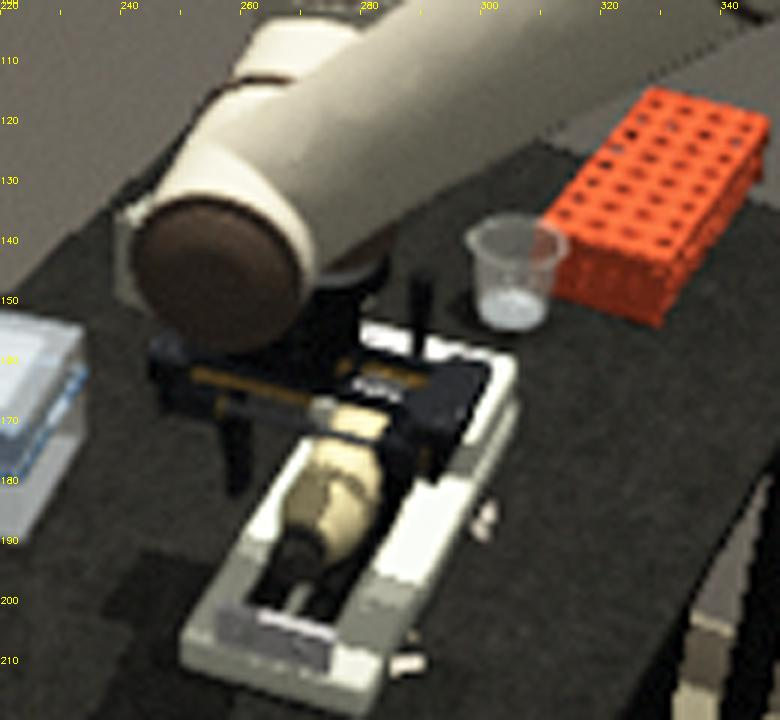

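>>> {"fn": "drive_tool", "kwargs": {"motion": [-1, 1, 15, 0, 87, -1, 1, 29, 0, 80, -1, 1, 29, 0, 65, -1, 1, 29, 0, 54, -1, 1, 29, 0, 48], "newtons": 6}}

```text
clock: 6.55
tool_pos: [526.9, -48.0, 71.9]
eef_rot: [-3.139, -0.0, -1.47]
contact_force: [-0.1, -0.5, 0.9]
grip_width: 63.8
```

>>> {"fn": "drive_tool", "kwargs": {"motion": [0, 0, 0, 0, 45, 0, 0, 0, 0, 45, 0, 0, 0, 0, 45]}}

```text
clock: 6.85
tool_pos: [524.0, -48.3, 71.3]
eef_rot: [3.138, -0.0, -1.47]
contact_force: [-4.8, 0.7, 4.4]
grip_width: 55.6
```

>>> {"fn": "drive_tool", "kwargs": {"motion": [2, 0, -10, 0, 45, 6, 0, -22, 0, 45, 10, 0, -34, 0, 45, 16, 0, -46, 0, 45, 22, 0, -58, 0, 45]}}

```text
clock: 7.35
tool_pos: [528.4, -70.4, 130.0]
eef_rot: [-3.14, 0.0, -1.47]
contact_force: [0.7, -0.9, -1.0]
grip_width: 55.4
```

Run:
```python
from h import *
plan(526,-80,200,-1.471); cam("side","side7");cam("scene","scene7")
crop("side7",200,90,150,130,5,"c8");crop("scene7",220,100,130,120,5,"c9")
```

```text
t 7.35 pos [528.4 -70.4 130. ] rot [-3.14  0.   -1.47] F [ 0.7 -0.9 -1. ] w 55.4 q [ 0.17  0.32 -0.35  0.   -0.9  -0.07]
shift [  9.3   3.3 -70. ] turn 0.001 rows 1.4 0.0
```

View pics/c8.png

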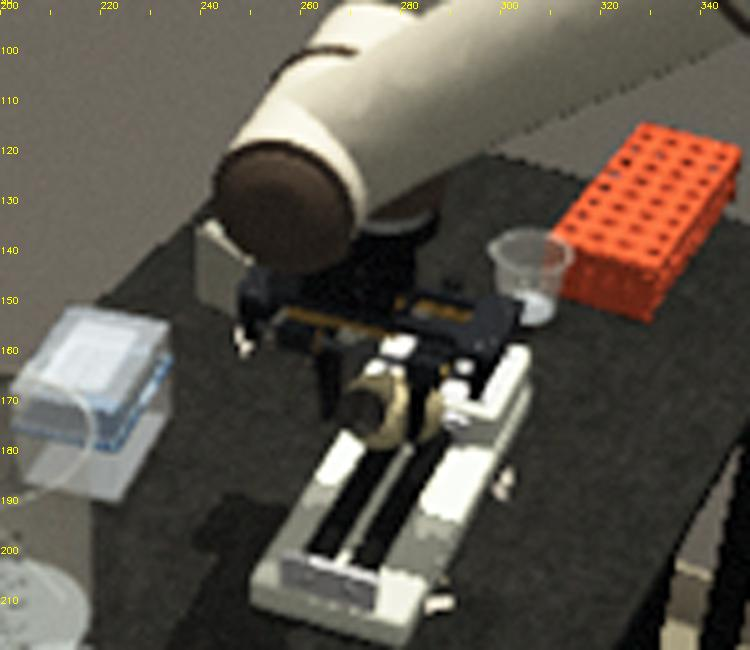

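View pics/c9.png

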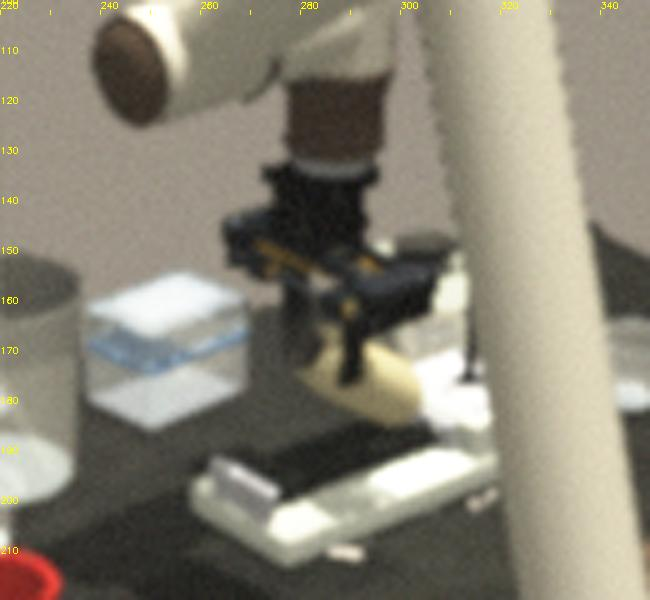

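The jar is tipping base-down as hoped, base toward the console. I lift straight up, drifting away from the console.

>>> {"fn": "drive_tool", "kwargs": {"motion": [-4, 0, -14, 0, 45, -8, 0, -28, 0, 45, -12, 0, -42, 0, 45, -16, 0, -56, 0, 45, -20, 0, -70, 0, 45]}}

```text
clock: 7.95
tool_pos: [525.6, -49.8, 198.6]
eef_rot: [3.141, 0.0, -1.47]
contact_force: [0.6, -0.3, -1.7]
grip_width: 55.6
```

Run:
```python
from h import *
plan(526,-80,200,-1.471); cam("side","side8");cam("scene","scene8")
crop("side8",200,90,150,130,5,"c8");crop("scene8",220,100,130,120,5,"c9")
```

```text
t 7.95 pos [525.6 -49.8 198.6] rot [ 3.141  0.    -1.47 ] F [ 0.6 -0.3 -1.7] w 55.6 q [ 0.21  0.24 -0.26 -0.   -1.07 -0.11]
shift [30.1  2.7 -1.4] turn 0.001 rows 0.6 0.0
```

View pics/c8.png

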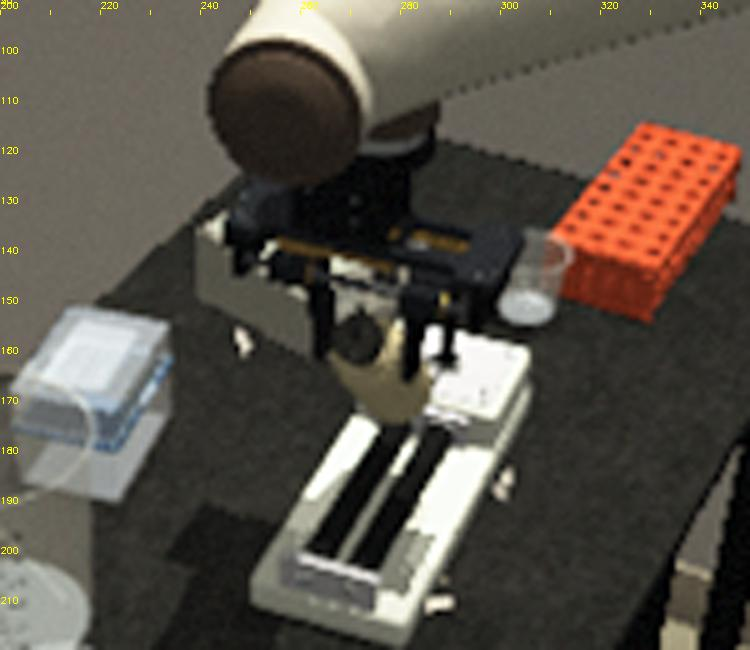

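View pics/c9.png

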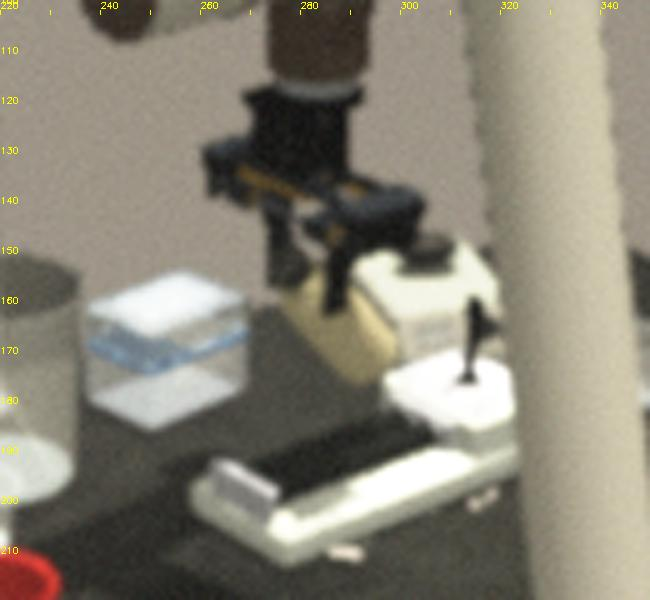

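Run:
```python
from h import *
plan(500,125,200,-1.471)
D=load("side8"); print(proj(D,[[500,125,0],[430,125,0],[400,125,0]]).round(0))
```

```text
t 8.05 pos [527.2 -49.6 200.2] rot [-3.138  0.    -1.469] F [ 1.1 -0.1 -1. ] w 55.9 q [ 0.21  0.24 -0.26  0.   -1.07 -0.11]
shift [-1.765e+02  9.300e+00  1.000e-01] turn 0.002 rows 3.5 0.0
[[255. 236.]
 [273. 244.]
 [281. 247.]]
```

>>> {"fn": "drive_tool", "kwargs": {"motion": [-25, 1, 0, 0, 45, -60, 3, 0, 0, 45, -100, 5, 0, 0, 45, -140, 7, 0, 0, 45, -176, 9, 0, 0, 45]}}

```text
clock: 8.55
tool_pos: [498.4, 125.4, 197.4]
eef_rot: [3.14, -0.0, -1.47]
contact_force: [1.1, 1.4, -2.4]
grip_width: 55.7
```

Run:
```python
from h import *
plan(500,125,130,-1.471); cam("side","side9");cam("scene","scene9")
crop("side9",170,110,170,160,4,"c8");crop("scene9",180,120,150,120,5,"c9")
```

```text
t 8.55 pos [498.4 125.4 197.4] rot [ 3.14 -0.   -1.47] F [ 1.1  1.4 -2.4] w 55.7 q [ 0.56  0.22 -0.3  -0.   -1.06 -0.46]
shift [ 0.6 -1.6 67.4] turn 0.001 rows 1.3 0.0
```

View pics/c8.png

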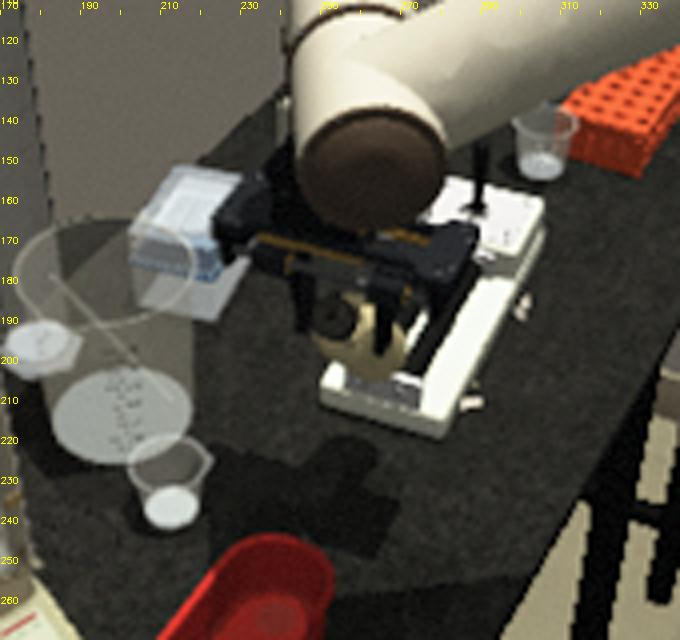

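View pics/c9.png

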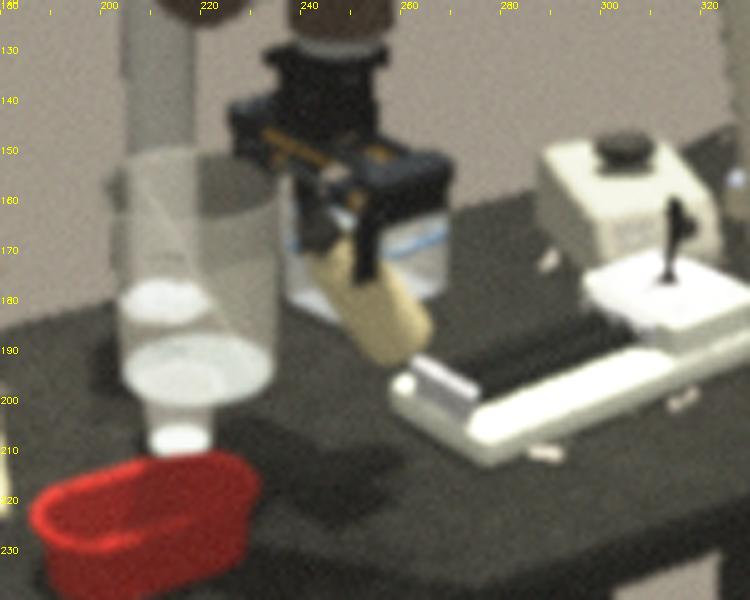

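>>> {"fn": "drive_tool", "kwargs": {"motion": [-5, 0, 25, 0, 45, -10, 0, 50, 0, 45, -15, 0, 75, 0, 45, -15, 0, 88, 0, 45, -15, 0, 88, 0, 45]}}

```text
clock: 9.15
tool_pos: [495.9, 137.5, 107.6]
eef_rot: [3.135, -0.003, -1.471]
contact_force: [-0.5, -0.7, -1.5]
grip_width: 55.8
```

>>> {"fn": "drive_tool", "kwargs": {"motion": [0, 0, 0, 0, 45, 0, 0, 0, 0, 45, 0, 0, 0, 0, 45], "newtons": 4}}

```text
clock: 9.45
tool_pos: [498.4, 139.2, 111.5]
eef_rot: [-3.14, 0.001, -1.47]
contact_force: [0.4, 0.6, -2.3]
grip_width: 56.0
```

Run:
```python
from h import *
plan(500,140,109,-1.471); cam("side","side10");cam("scene","scene10")
crop("side10",170,130,150,140,5,"c8");crop("scene10",180,120,150,120,5,"c9")
```

```text
t 9.45 pos [498.4 139.2 111.5] rot [-3.14e+00  1.00e-03 -1.47e+00] F [ 0.4  0.6 -2.3] w 56.0 q [ 0.59  0.32 -0.41  0.   -0.84 -0.49]
shift [-0.6 -1.7  2.5] turn 0.001 rows 0.1 0.0
```

View pics/c9.png

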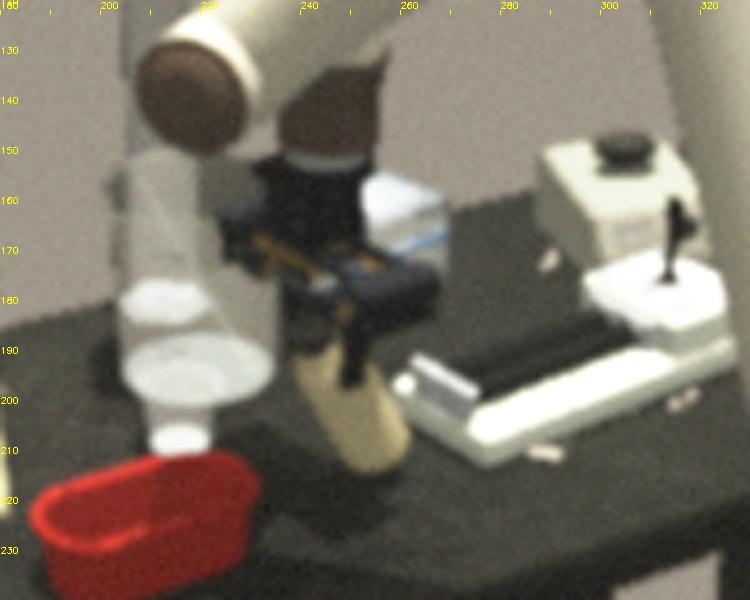

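>>> {"fn": "drive_tool", "kwargs": {"motion": [0, 0, 0, 0, 45, 0, 0, 0, 0, 45, 0, 0, 0, 0, 45], "newtons": 3}}

```text
clock: 9.85
tool_pos: [497.8, 139.2, 110.7]
eef_rot: [-3.141, 0.0, -1.47]
contact_force: [0.3, 0.4, -1.4]
grip_width: 56.1
```

Run:
```python
from h import *
plan(500,140,109,-1.471); cam("side","side10");cam("scene","scene10")
crop("side10",170,130,150,140,5,"c8");crop("scene10",180,120,150,120,5,"c9")
```

```text
t 9.85 pos [497.8 139.2 110.7] rot [-3.141  0.    -1.47 ] F [ 0.3  0.4 -1.4] w 56.1 q [ 0.59  0.32 -0.41 -0.   -0.84 -0.49]
shift [-0.6 -2.2  1.7] turn 0.001 rows 0.1 0.0
```

View pics/c9.png

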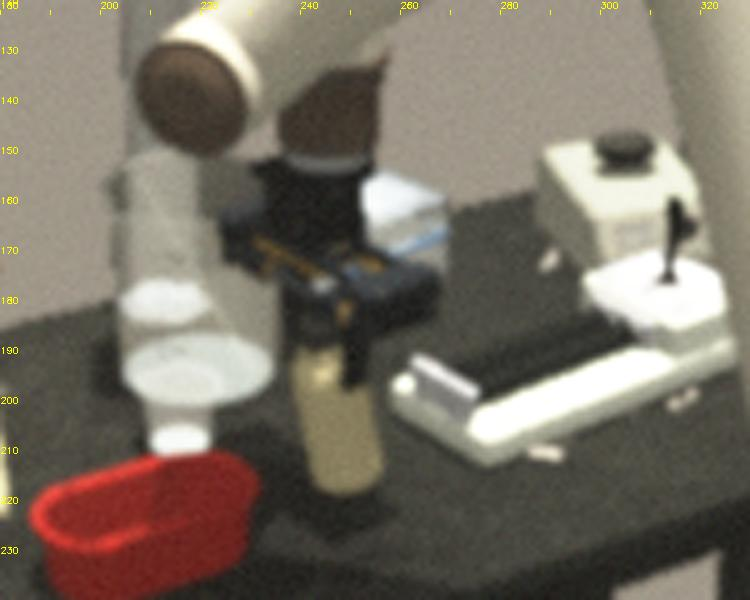

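View pics/c8.png

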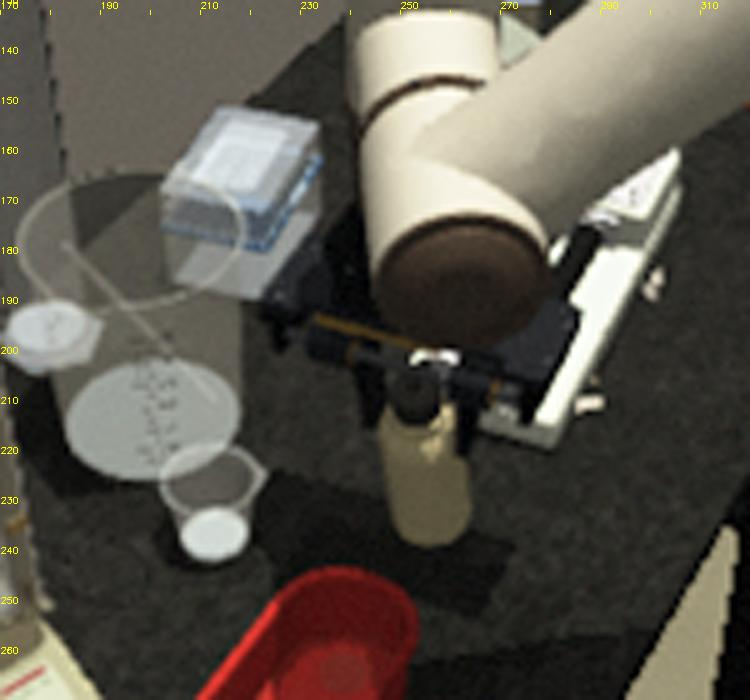

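Tilt is now under 10°, so I lower it onto the bench, letting the base rim right it.

>>> {"fn": "drive_tool", "kwargs": {"motion": [0, 0, 4, 0, 45, 0, 0, 8, 0, 45, 0, 0, 11, 0, 45, 1, 0, 13, 0, 45, 2, 0, 14, 0, 45]}}

```text
clock: 10.45
tool_pos: [498.5, 137.2, 96.9]
eef_rot: [-3.141, 0.0, -1.469]
contact_force: [-0.4, -0.7, 4.8]
grip_width: 55.9
```

Run:
```python
from h import *
plan(500,140,97,-1.471); cam("side","side11");cam("scene","scene11")
crop("side11",170,130,150,140,5,"c8");crop("scene11",180,120,150,120,5,"c9")
```

```text
t 10.45 pos [498.5 137.2  96.9] rot [-3.141  0.    -1.469] F [-0.4 -0.7  4.8] w 55.9 q [ 0.58  0.34 -0.43  0.   -0.81 -0.48]
shift [-2.6 -1.8 -0.1] turn 0.002 rows 0.1 0.0
```

View pics/c9.png

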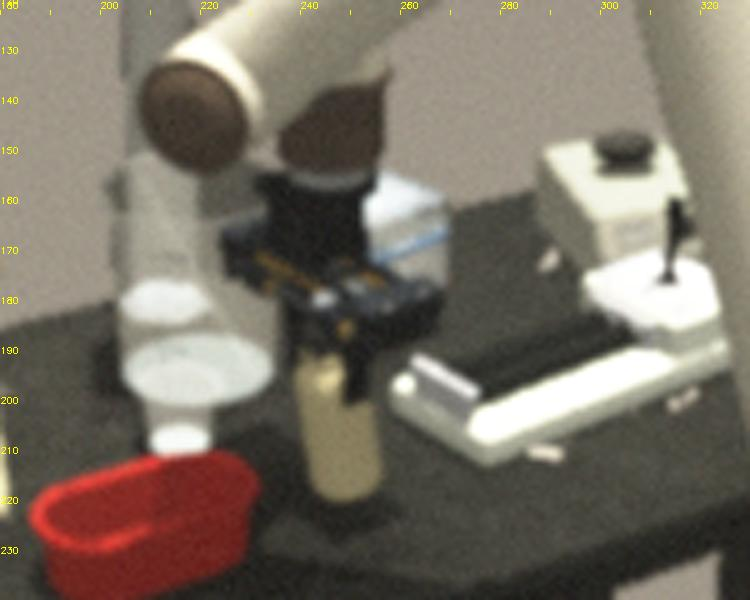

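View pics/c8.png

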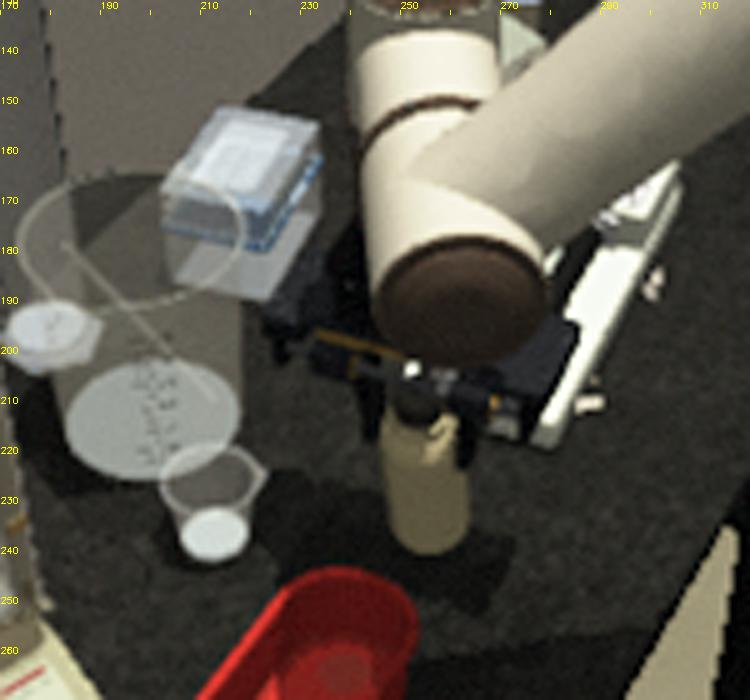

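>>> {"fn": "drive_tool", "kwargs": {"motion": [3, 0, 1, 0, 45, 6, 0, 2, 0, 45, 9, 0, 2, 0, 45, 9, 0, 2, 0, 45]}}

```text
clock: 10.95
tool_pos: [498.7, 127.7, 94.1]
eef_rot: [3.141, -0.0, -1.471]
contact_force: [1.0, 0.2, 0.8]
grip_width: 56.1
```

Run:
```python
from h import *
plan(500,130,97,-1.471); cam("side","side12");cam("scene","scene12")
S=load("scene12"); print(proj(S,[[500,130,0],[500,130,128]]))
crop("side12",170,130,150,140,5,"c8");crop("scene12",220,160,70,80,8,"c9")
```

```text
t 10.95 pos [498.7 127.7  94.1] rot [ 3.141 -0.    -1.471] F [1.  0.2 0.8] w 56.1 q [ 0.57  0.34 -0.43 -0.   -0.8  -0.47]
shift [-2.2 -1.5 -2.9] turn 0.0 rows 0.1 0.0
[[246.36273462 217.32703116]
 [246.55463565 188.92983516]]
```

View pics/c9.png

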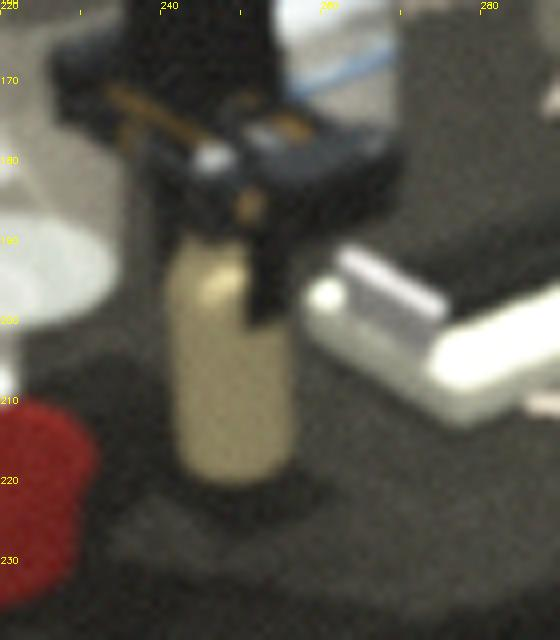

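Now it stands nearly vertical and the bench force has dropped. I open the fingers.

>>> {"fn": "drive_tool", "kwargs": {"motion": [0, 0, 0, 0, 60, 0, 0, 0, 0, 64, 0, 0, 0, 0, 70, 0, 0, 0, 0, 80, 0, 0, 0, 0, 87]}}

```text
clock: 11.55
tool_pos: [498.8, 128.2, 94.5]
eef_rot: [3.141, -0.0, -1.47]
contact_force: [-0.0, 0.5, 0.5]
grip_width: 78.2
```

Run:
```python
from h import *
plan(500,130,97,-1.471); cam("side","side13");cam("scene","scene13")
crop("side13",170,130,150,140,5,"c8");crop("scene13",200,150,100,90,7,"c9")
```

```text
t 11.55 pos [498.8 128.2  94.5] rot [ 3.141 -0.    -1.47 ] F [-0.   0.5  0.5] w 78.2 q [ 0.57  0.34 -0.43 -0.   -0.8  -0.47]
shift [-1.7 -1.3 -2.5] turn 0.001 rows 0.1 0.0
```

View pics/c9.png

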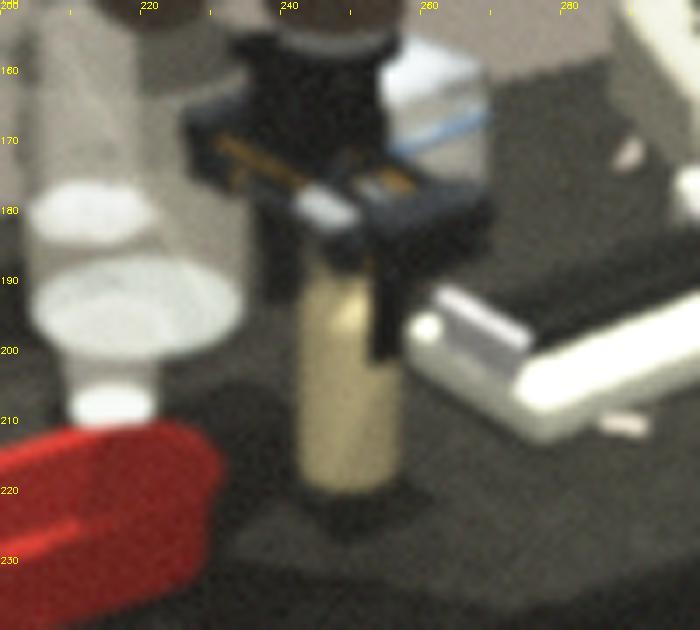

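View pics/c8.png

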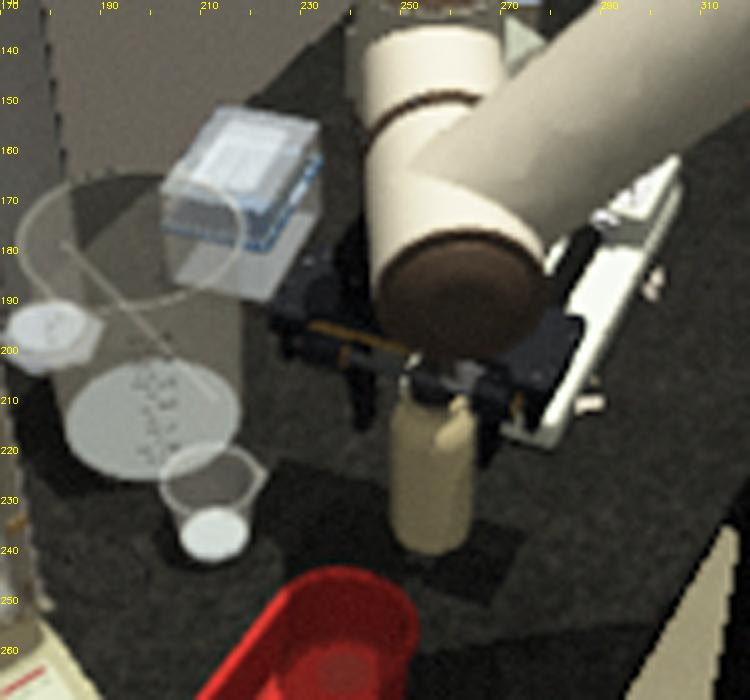

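>>> {"fn": "drive_tool", "kwargs": {"motion": [0, 0, 0, 0, 87, 0, 0, -5, 0, 87, 0, 0, -40, 0, 87, 0, 0, -80, 0, 87, -20, 0, -120, 0, 87]}}

```text
clock: 12.15
tool_pos: [496.5, 146.8, 216.2]
eef_rot: [3.141, -0.001, -1.472]
contact_force: [0.3, 0.3, -0.1]
grip_width: 87.0
```

>>> {"fn": "drive_tool", "kwargs": {"motion": [-20, 0, -40, 0, 87, -45, 0, -80, 0, 87, -70, 0, -90, 0, 87, -70, 0, -90, 0, 87]}}

```text
clock: 12.55
tool_pos: [490.5, 220.3, 307.3]
eef_rot: [-3.137, 0.003, -1.467]
contact_force: [-0.0, 0.5, 0.0]
grip_width: 86.9
```

Run:
```python
from h import *
plan(500,370,310,-1.471); cam("wrist","w14");cam("side","side14")
im=cv2.imread("pics/w14.png"); cv2.imwrite("pics/w14b.png",cv2.resize(im,None,fx=1.5,fy=1.5,interpolation=cv2.INTER_CUBIC))
crop("side14",170,130,150,190,3,"c8")
```

```text
t 12.55 pos [490.5 220.3 307.3] rot [-3.137e+00  3.000e-03 -1.467e+00] F [-0.   0.5  0. ] w 86.9 q [ 0.72  0.18 -0.06  0.   -1.32 -0.62]
shift [-147.9  -25.    -2.1] turn 0.004 rows 3.0 0.0
```

View pics/w14b.png

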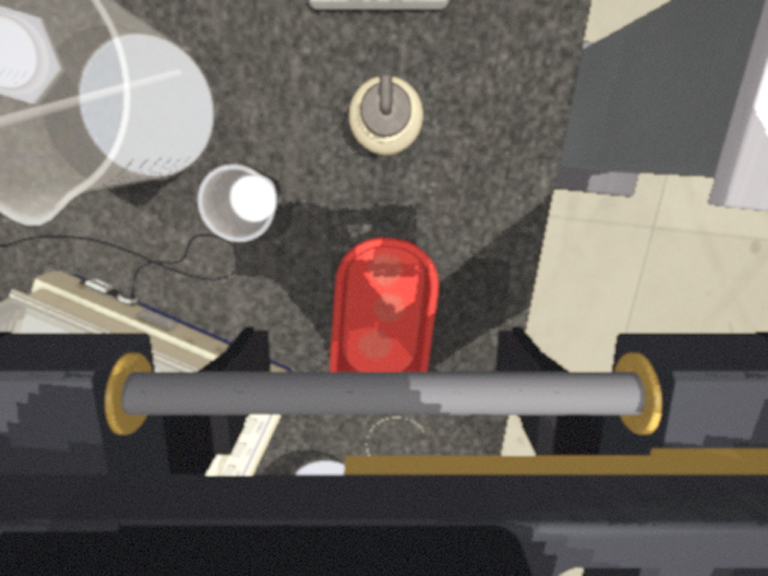

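View pics/c8.png

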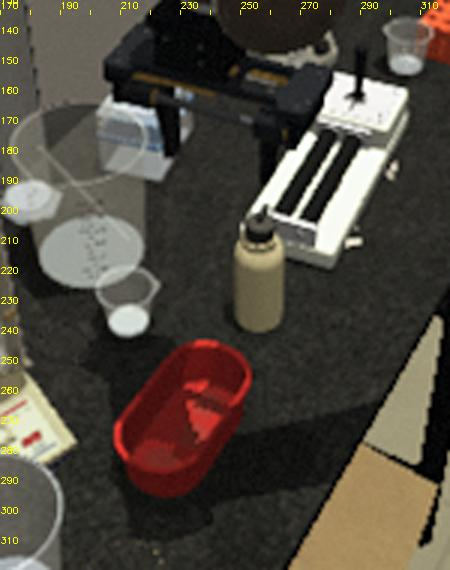

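Run:
```python
from h import *
W=load("w14");D=load("side14")
print("jar top(160)",atz(W,(386/1.5,108/1.5),149).round(1),"body",atz(W,(386/1.5,116/1.5),120).round(1))
im=cv2.imread("pics/w14.png"); hsv=cv2.cvtColor(im,cv2.COLOR_BGR2HSV)
m=((hsv[...,0]<8)|(hsv[...,0]>172))&(hsv[...,1]>150)&(hsv[...,2]>60)
for r in range(158,250,8):
    c=np.where(m[r])[0]; c=c[(c>210)&(c<300)]
    if len(c): print(r,c.min(),c.max(),atz(W,(c.min(),r),58)[:2].round(1),atz(W,(c.max()+1,r),58)[:2].round(1))
# side view: rim outline pts
im=cv2.imread("pics/side14.png"); hsv=cv2.cvtColor(im,cv2.COLOR_BGR2HSV)
m=(((hsv[...,0]<8)|(hsv[...,0]>172))&(hsv[...,1]>150)&(hsv[...,2]>60)).astype(np.uint8)
n,l,st,ce=cv2.connectedComponentsWithStats(m); i=1+np.argmax(st[1:,4]); print(st[i],ce[i])
# fit tub outline silhouette w/ stadium rim: project model
mask=(l==i)
def model(x,y,a,z,hw,hl,r):
    t=[];
    for sx,sy,a0 in ((1,1,0),(-1,1,90),(-1,-1,180),(1,-1,270)):
        for k in range(0,91,10):
            q=np.radians(a0+k); t.append([sx*(hw-r)+r*np.cos(q),sy*(hl-r)+r*np.sin(q)])
    t=np.array(t);c,s=np.cos(a),np.sin(a); t=t@np.array([[c,s],[-s,c]])+[x,y]
    return np.c_[t,np.full(len(t),z)]
def sil(p,shape):
    img=np.zeros(shape,np.uint8)
    P=np.vstack([model(p[0],p[1],p[2],58,48.5,88.5,44),model(p[0],p[1],p[2],0,42,82,40)])
    h=cv2.convexHull((proj(D,P)*16).astype(np.int32)); cv2.fillConvexPoly(img,h,1,cv2.LINE_8,4); return img
# upsampled compare
from scipy.optimize import minimize
K2=D[0].copy(); f=4
Dn=D; big=cv2.resize(mask.astype(np.uint8),None,fx=f,fy=f,interpolation=cv2.INTER_NEAREST)
K2=np.diag([f,f,1])@D[0]; K2[0,2]+=(f-1)/2;K2[1,2]+=(f-1)/2; D=(K2,D[1],D[2])
cost=lambda p:(sil(p,big.shape)!=big).sum()
best=None
for a in (-.1,0,.1,.2):
    r=minimize(cost,[478,312,a],method="Nelder-Mead",options=dict(initial_simplex=[[478,312,a],[488,312,a],[478,325,a],[478,312,a+.1]]))
    print(r.x.round(3),r.fun,big.sum())
```

```text
jar top(160) [500.8 117.3 149. ] body [500.5 119.8 120. ]
158 251 253 [498.5 218.7] [494.5 218.2]
166 234 280 [520.7 232.2] [456.4 225.4]
174 228 287 [528.  244.3] [445.4 235.5]
182 225 290 [531.2 256.1] [439.7 246.4]
190 223 292 [533.1 267.9] [435.4 257.5]
198 223 291 [532.2 279.7] [435.2 269.3]
206 222 290 [532.7 291.7] [434.9 281.3]
214 222 288 [531.8 303.8] [436.2 293.5]
222 221 287 [532.3 316.2] [435.9 305.9]
230 220 286 [532.8 328.8] [435.7 318.4]
238 220 285 [531.9 341.4] [435.5 331.1]
246 220 284 [530.9 354.3] [435.3 343.9]
[ 208  243   46   53 1602] [230.55430712 268.33083645]
[ 4.86251e+02  3.04963e+02 -5.00000e-03] 1696.0 25632
[4.86385e+02 3.03866e+02 1.00000e-02] 1721.0 25632
[4.86405e+02 3.03452e+02 1.70000e-02] 1725.0 25632
[ 4.86416e+02  3.04039e+02 -2.00000e-03] 1714.0 25632
```

Run:
```python
from h import *
D=load("side14");S=load("scene13")
a=np.linspace(0,6.28,40)
for y in (118,123,128):
    for z,r,n in ((0,28,"base"),(149,17.5,"neck"),(160,17,"top")):
        P=np.c_[500+r*np.cos(a),y+r*np.sin(a),0*a+z]; q=proj(D,P); print(y,n,q.min(0).round(1),q.max(0).round(1))
crop("side14",225,190,50,60,10,"c8")
plan(500,125,300,-1.471)
```

```text
118 base [248.1 229.1] [264.1 240.9]
118 neck [251.2 199.9] [262.  207.2]
118 top [251.4 197.5] [261.9 204.5]
123 base [247.4 230. ] [263.4 241.8]
123 neck [250.5 200.8] [261.3 208.1]
123 top [250.6 198.4] [261.2 205.5]
128 base [246.7 230.9] [262.7 242.8]
128 neck [249.7 201.7] [260.5 209. ]
128 top [249.9 199.3] [260.4 206.4]
t 12.65 pos [489.3 217.7 304.3] rot [ 3.141 -0.    -1.469] F [ 0.1 -0.8  0.1] w 87.0 q [ 0.72  0.18 -0.07 -0.   -1.32 -0.62]
shift [93.3 -1.2  4.3] turn 0.002 rows 1.9 0.0
```

View pics/c8.png

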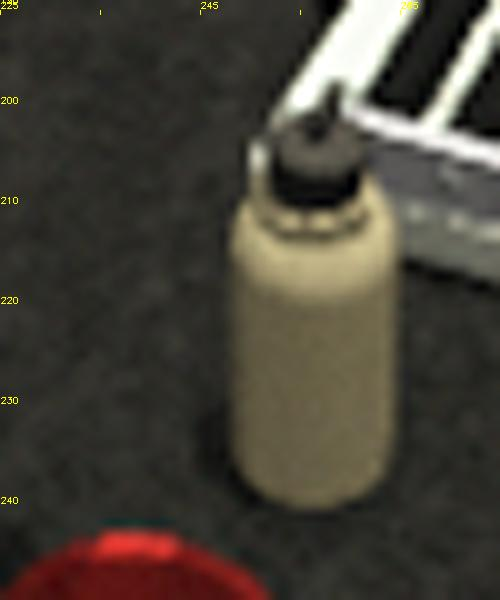

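Run:
```python
from h import *
plan(500,119,200,-1.471)
```

```text
t 12.65 pos [489.3 217.7 304.3] rot [ 3.141 -0.    -1.469] F [ 0.1 -0.8  0.1] w 87.0 q [ 0.72  0.18 -0.07 -0.   -1.32 -0.62]
shift [ 99.3  -0.7 104.3] turn 0.002 rows 2.9 0.0
```

>>> {"fn": "drive_tool", "kwargs": {"motion": [33, 0, 20, 0, 87, 66, 0, 50, 0, 87, 99, 0, 80, 0, 87, 99, 0, 104, 0, 87, 99, 0, 104, 0, 87]}}

```text
clock: 13.15
tool_pos: [496.9, 116.0, 196.3]
eef_rot: [3.132, -0.003, -1.473]
contact_force: [-0.1, 0.3, 0.0]
grip_width: 86.7
```

Run:
```python
from h import *
plan(500,119,97,-1.471); cam("wrist","w15"); plan(500,119,97,-1.471)
im=cv2.imread("pics/w15.png"); cv2.imwrite("pics/w15b.png",cv2.resize(im,None,fx=1.5,fy=1.5,interpolation=cv2.INTER_CUBIC))
print(proj(load("w15"),[[500,119,160],[500,119,120]]))
```

```text
t 13.15 pos [496.9 116.  196.3] rot [ 3.132e+00 -3.000e-03 -1.473e+00] F [-0.1  0.3  0. ] w 86.7 q [ 0.55  0.22 -0.3  -0.   -1.06 -0.45]
shift [-3.  -4.4 99.2] turn -0.002 rows 2.0 0.0
t 13.2 pos [498.7 117.4 198.8] rot [ 3.137e+00 -2.000e-03 -1.471e+00] F [-0.1 -0.2  0.6] w 87.3 q [ 0.55  0.22 -0.3   0.   -1.06 -0.45]
shift [ -1.7  -2.  101.8] turn -0.0 rows 2.0 0.0
[[250.82709063 216.92809615]
 [251.05467958 199.99983695]]
```

View pics/w15b.png

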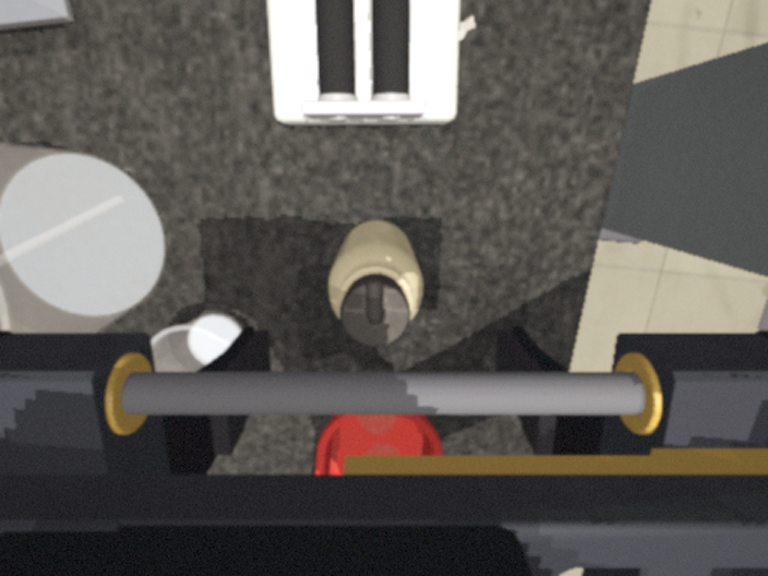

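Run:
```python
from h import *
cam("wrist","w16"); 
plan(500,119,97,-1.471)
W=load("w16")
crop("w16",210,135,80,100,6,"c8")
for uv,z in (((250.5,206.7),155),((250.5,206.7),149),((250.5,190),124)): print(atz(W,uv,z).round(1))
print(proj(W,[[498,148,0],[498,30,0]]))
a=np.linspace(0,6.28,60)
for y in (112,119): 
  for z,r in ((155,17.5),(120,28),(0,28)):
    q=proj(W,np.c_[500+r*np.cos(a),y+r*np.sin(a),0*a+z]);print(y,z,q.min(0).round(1),q.max(0).round(1))
```

```text
t 13.25 pos [499.9 118.4 200.5] rot [ 3.141e+00 -1.000e-03 -1.470e+00] F [-0.  -0.6  1.1] w 87.0 q [ 0.55  0.21 -0.29  0.   -1.06 -0.45]
shift [ -0.7  -0.3 103.5] turn 0.001 rows 2.1 0.0
[502.7 115.5 155. ]
[502.6 117.5 149. ]
[503.5 111.6 124. ]
[[253.14684482 192.31499494]
 [263.37362089  92.54265451]]
112 155 [230.2 178.5] [279.4 225.4]
112 120 [220.6 155.7] [288.7 221.5]
112 0 [231.1 140. ] [277.7 186. ]
119 155 [229.4 188.1] [278.2 234.3]
119 120 [220.  164.3] [287.6 229.2]
119 0 [230.7 146. ] [277.  191.5]
```

View pics/c8.png

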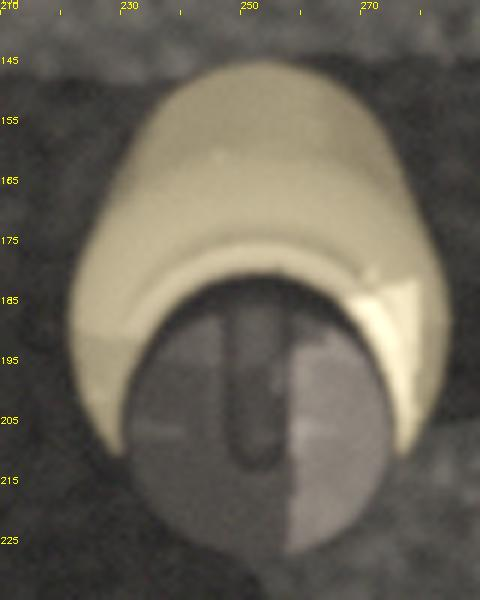

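>>> {"fn": "drive_tool", "kwargs": {"motion": [1, 0, 30, 0, 87, 1, 0, 60, 0, 87, 1, 0, 90, 0, 87, 1, 0, 103, 0, 87, 1, 0, 103, 0, 80]}}

```text
clock: 13.75
tool_pos: [499.7, 118.5, 96.9]
eef_rot: [3.14, -0.001, -1.469]
contact_force: [0.4, -0.4, 0.3]
grip_width: 84.0
```

>>> {"fn": "drive_tool", "kwargs": {"motion": [0, 0, 0, 0, 70, 0, 0, 0, 0, 60, 0, 0, 0, 0, 50, 0, 0, 0, 0, 45, 0, 0, 0, 0, 45], "newtons": 15}}

```text
clock: 14.25
tool_pos: [500.4, 118.5, 98.5]
eef_rot: [-3.14, 0.0, -1.47]
contact_force: [-1.5, 0.5, 3.5]
grip_width: 55.7
```

Run:
```python
from h import *
plan(500,117.5,97,-1.471)
```

```text
t 14.25 pos [500.4 118.5  98.5] rot [-3.14  0.   -1.47] F [-1.5  0.5  3.5] w 55.7 q [ 0.55  0.33 -0.43  0.   -0.81 -0.45]
shift [0.9 0.5 1.5] turn 0.001 rows 0.0 0.0
```

>>> {"fn": "drive_tool", "kwargs": {"motion": [0, 0, -15, 0, 45, 0, 0, -35, 0, 45, 0, 0, -60, 0, 45, 0, 0, -85, 0, 45, 0, 0, -100, 0, 45], "newtons": 18}}

```text
clock: 14.75
tool_pos: [500.3, 118.4, 199.2]
eef_rot: [-3.14, 0.001, -1.47]
contact_force: [-0.3, 0.6, -1.9]
grip_width: 55.5
```

Run:
```python
from h import *
plan(484.5,305,198,-1.471); cam("scene","scene17");plan(484.5,305,198,-1.471)
crop("scene17",180,120,120,120,5,"c8")
```

```text
t 14.75 pos [500.3 118.4 199.2] rot [-3.14e+00  1.00e-03 -1.47e+00] F [-0.3  0.6 -1.9] w 55.5 q [ 0.55  0.21 -0.3   0.   -1.06 -0.45]
shift [-187.3   -3.1    1.4] turn 0.001 rows 3.7 0.0
t 14.8 pos [501.4 118.7 201.3] rot [-3.136e+00  2.000e-03 -1.469e+00] F [ 1.6  0.7 -0.1] w 55.4 q [ 0.55  0.21 -0.3   0.   -1.06 -0.45]
shift [-187.    -2.     3.6] turn 0.002 rows 3.7 0.0
```

View pics/c8.png

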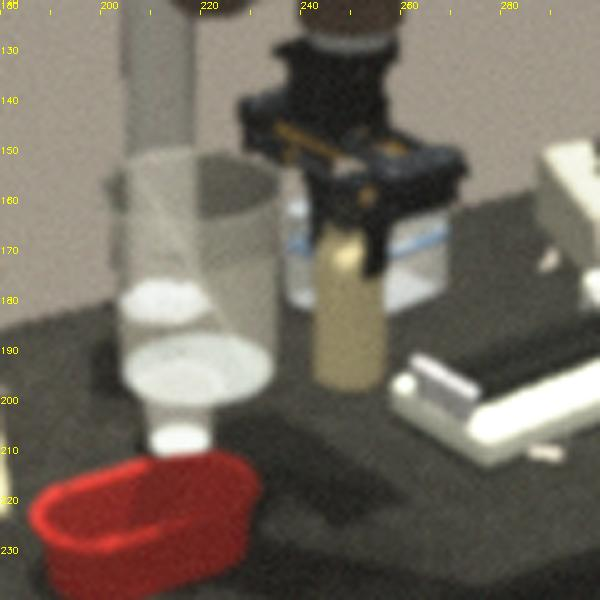

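>>> {"fn": "drive_tool", "kwargs": {"motion": [-30, 0, 0, 0, 45, -70, -1, 0, 0, 45, -115, -2, 0, 0, 45, -155, -2, 0, 0, 45, -187, -3, 0, 0, 45]}}

```text
clock: 15.3
tool_pos: [483.1, 306.3, 196.3]
eef_rot: [3.14, -0.001, -1.469]
contact_force: [0.8, 0.0, -2.6]
grip_width: 55.6
```

>>> {"fn": "drive_tool", "kwargs": {"motion": [0, 0, 0, 0, 45, 0, 0, 0, 0, 45]}}

```text
clock: 15.5
tool_pos: [483.2, 304.6, 196.1]
eef_rot: [3.139, -0.002, -1.469]
contact_force: [-0.3, -0.8, -1.5]
grip_width: 55.9
```

Run:
```python
from h import *
plan(484.5,305,101,-1.471); cam("side","side18");plan(484.5,305,101,-1.471)
crop("side18",170,150,150,170,4,"c8"); D=load("side18")
cam("scene","scene18"); crop("scene18",160,120,120,125,5,"c9")
```

```text
t 15.5 pos [483.2 304.6 196.1] rot [ 3.139e+00 -2.000e-03 -1.469e+00] F [-0.3 -0.8 -1.5] w 55.9 q [ 0.85  0.32 -0.16 -0.   -1.09 -0.74]
shift [-0.5 -1.5 95.1] turn 0.002 rows 1.9 0.0
t 15.55 pos [483.4 303.9 196.4] rot [ 3.14e+00 -1.00e-03 -1.47e+00] F [ 0.5 -0.7 -1.8] w 55.9 q [ 0.84  0.31 -0.17 -0.   -1.09 -0.74]
shift [-1.2 -1.4 95.4] turn 0.001 rows 1.9 0.0
```

View pics/c8.png

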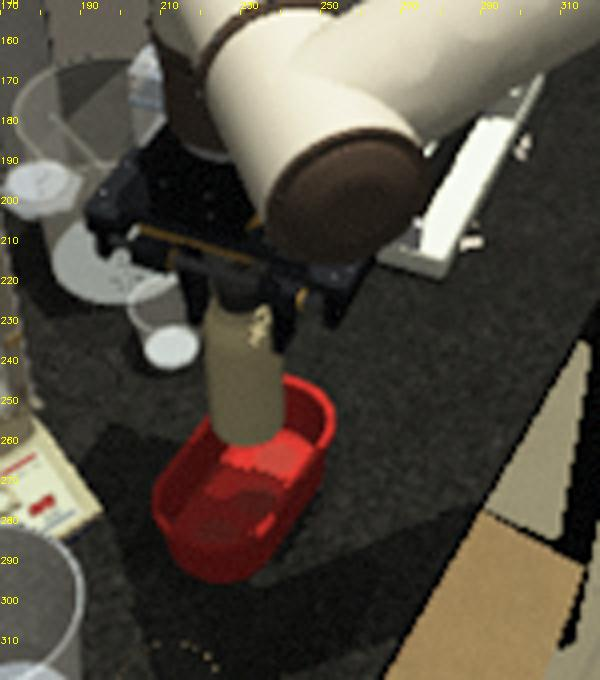

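View pics/c9.png

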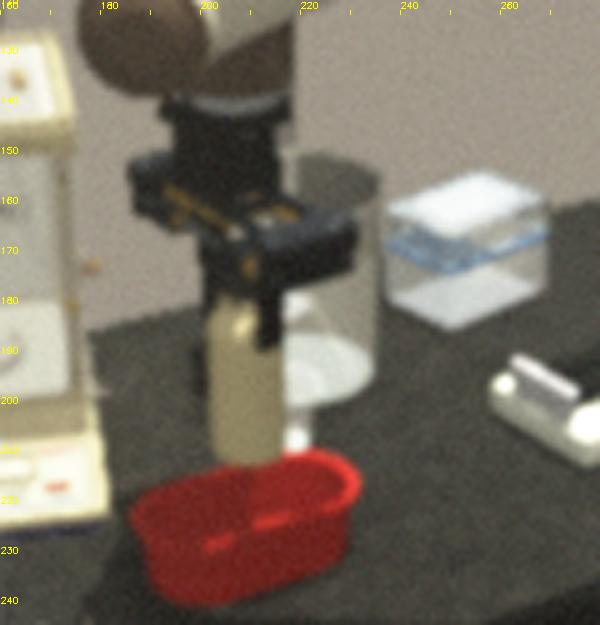

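>>> {"fn": "drive_tool", "kwargs": {"motion": [0, -1, 20, 0, 45, -1, -1, 40, 0, 45, -1, -1, 60, 0, 45, -1, -1, 75, 0, 45, -1, -1, 85, 0, 45]}}

```text
clock: 16.1
tool_pos: [484.7, 303.8, 111.3]
eef_rot: [3.14, -0.001, -1.472]
contact_force: [-0.1, 0.3, -1.6]
grip_width: 55.5
```

Run:
```python
from h import *
plan(484.5,305,101,-1.471); cam("side","side19");plan(484.5,305,101,-1.471)
crop("side19",170,150,150,170,4,"c8")
cam("scene","scene19"); crop("scene19",160,120,120,125,5,"c9")
```

```text
t 16.1 pos [484.7 303.8 111.3] rot [ 3.140e+00 -1.000e-03 -1.472e+00] F [-0.1  0.3 -1.6] w 55.5 q [ 0.84  0.4  -0.27 -0.   -0.9  -0.74]
shift [-1.2  0.1 10.3] turn -0.001 rows 0.2 0.0
t 16.15 pos [484.1 303.6 110.1] rot [ 3.138e+00 -2.000e-03 -1.472e+00] F [ 0.2 -0.7 -2.2] w 55.9 q [ 0.84  0.4  -0.27 -0.   -0.9  -0.74]
shift [-1.3 -0.6  9.1] turn -0.001 rows 0.2 0.0
```

View pics/c8.png

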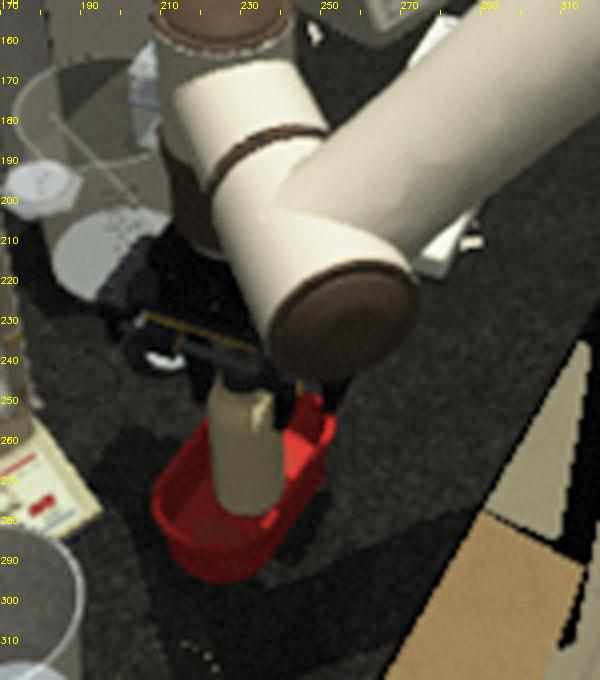

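View pics/c9.png

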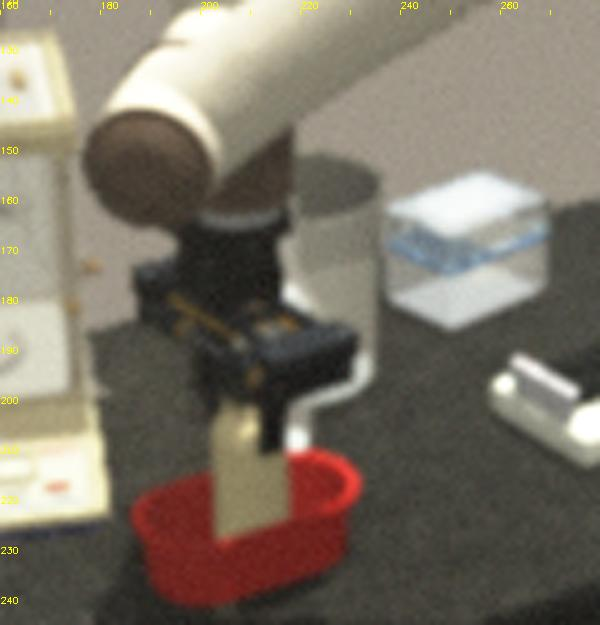

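>>> {"fn": "drive_tool", "kwargs": {"motion": [0, 0, 4, 0, 45, 0, 0, 7, 0, 45, 0, 0, 9, 0, 45, 0, 0, 9, 0, 45]}}

```text
clock: 16.6
tool_pos: [484.9, 305.7, 103.6]
eef_rot: [-3.142, 0.0, -1.47]
contact_force: [-0.2, 0.4, -2.3]
grip_width: 55.7
```

>>> {"fn": "drive_tool", "kwargs": {"motion": [0, 0, 1, 0, 45, 0, 0, 2, 0, 45, 0, 0, 2, 0, 45]}}

```text
clock: 16.9
tool_pos: [484.9, 305.7, 101.5]
eef_rot: [3.141, -0.0, -1.47]
contact_force: [0.5, 0.0, -1.0]
grip_width: 55.6
```

>>> {"fn": "drive_tool", "kwargs": {"motion": [0, 0, 1, 0, 45, 0, 0, 1, 0, 45]}}

```text
clock: 17.1
tool_pos: [485.1, 305.8, 101.2]
eef_rot: [-3.141, 0.0, -1.47]
contact_force: [-0.9, -0.5, 1.7]
grip_width: 55.4
```

Contact: the force rose from -2 to about +1.7 N. I release.

>>> {"fn": "drive_tool", "kwargs": {"motion": [0, 0, 0, 0, 58, 0, 0, 0, 0, 62, 0, 0, 0, 0, 70, 0, 0, 0, 0, 80, 0, 0, 0, 0, 87]}}

```text
clock: 17.6
tool_pos: [485.0, 305.7, 100.5]
eef_rot: [-3.142, 0.0, -1.47]
contact_force: [0.1, -0.4, -0.3]
grip_width: 78.3
```

>>> {"fn": "drive_tool", "kwargs": {"motion": [0, 0, 0, 0, 87, 0, 0, 0, 0, 87, 0, 0, -20, 0, 87, 0, 0, -50, 0, 87, 0, 0, -90, 0, 87]}}

```text
clock: 18.1
tool_pos: [484.0, 304.8, 189.8]
eef_rot: [3.138, -0.003, -1.47]
contact_force: [0.8, -0.0, 0.7]
grip_width: 87.0
```

>>> {"fn": "drive_tool", "kwargs": {"motion": [0, 0, -40, 0, 87, 0, 0, -80, 0, 87, -40, 0, -110, 0, 87, -80, 0, -110, 0, 87, -80, 0, -110, 0, 87]}}

```text
clock: 18.6
tool_pos: [476.4, 389.0, 300.6]
eef_rot: [-3.141, 0.002, -1.467]
contact_force: [-0.0, -0.6, -1.6]
grip_width: 87.0
```

Run:
```python
from h import *
plan(484.5,305,101,-1.471); 
for n in ("side","scene","wrist"): cam(n,n+"20")
crop("side20",170,110,170,190,3,"c8");crop("scene20",180,120,160,120,4,"c9")
```

```text
t 18.6 pos [476.4 389.  300.6] rot [-3.141e+00  2.000e-03 -1.467e+00] F [-0.  -0.6 -1.6] w 87.0 q [ 0.95  0.33  0.11 -0.   -1.36 -0.84]
shift [ 84.9   0.9 199.4] turn 0.004 rows 4.3 0.0
```

View pics/c8.png

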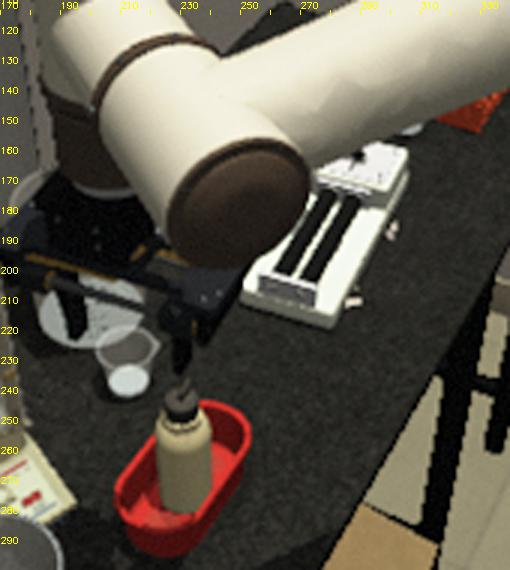

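View pics/c9.png

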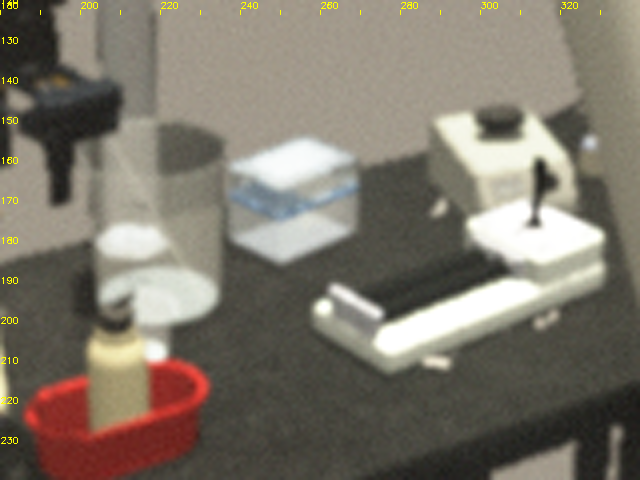

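View pics/wrist20.png

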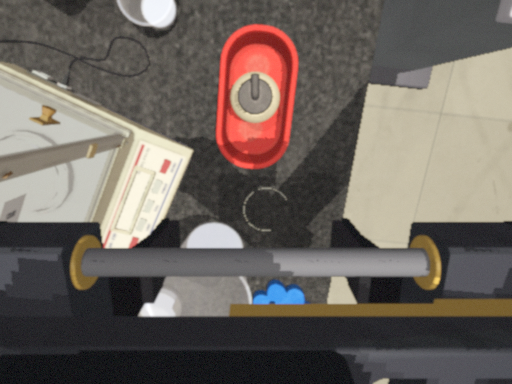

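Run:
```python
from h import *
p=np.array([534,-135,.0996]);c,s=np.cos(p[2]),np.sin(p[2]);Rm=np.array([[c,-s],[s,c]])
w=lambda x,y,z: np.r_[p[:2]+Rm@[x,y],z]
S=load("scene20")
for a in (-.2,-.1,0,.1,.2): print(a,proj(S,np.array([w(r*np.sin(a),-105,70+r*np.cos(a)) for r in (10,40,80)])).round(1).tolist())
crop("scene20",300,150,30,35,18,"c8")
a=np.concatenate([cv2.imread(f"pics/{n}.png")[130:270,150:350] for n in ("side1","side14")],1); cv2.imwrite("pics/cmp.png",cv2.resize(a,None,fx=2,fy=2))
print(get_state()["contact_force"].round(1))
```

```text
-0.2 [[313.5, 174.3], [314.9, 168.7], [316.8, 161.0]]
-0.1 [[313.3, 174.2], [314.3, 168.2], [315.5, 160.1]]
0 [[313.1, 174.1], [313.6, 167.9], [314.2, 159.4]]
0.1 [[313.0, 174.0], [312.9, 167.6], [312.9, 158.9]]
0.2 [[312.8, 174.0], [312.3, 167.4], [311.6, 158.5]]
[0.2 0.  0.1]
```

View pics/c8.png

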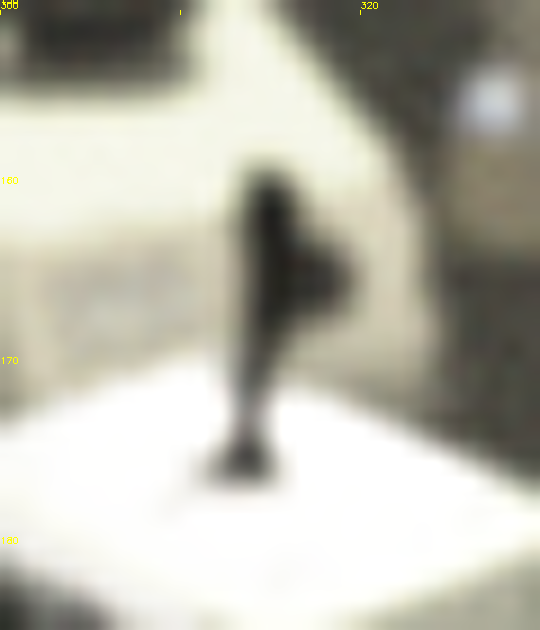

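View pics/cmp.png

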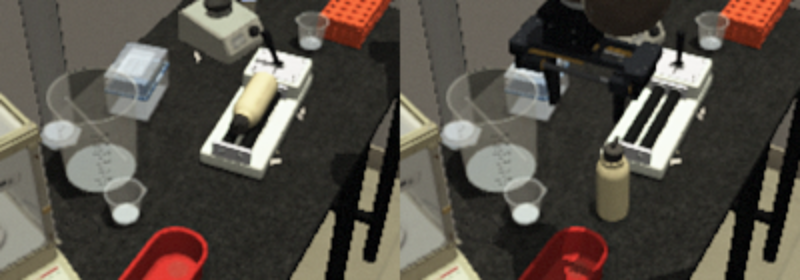

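The lever matches the upright prediction (tip at column 314.7, 314.2 expected) and the beakers have not moved, so I hand in.

```bash
python3 -c "
from cell import order,get_state
print(order.hand_in()); print(get_state()['clock'])"
```

```text
the job is handed in; nothing more can be done
None
the job is handed in; nothing more can be done
```

The job is done and handed in at about 19 s of the 67 s; no verdict was reported.

- **Switch:** I closed the fingers around the lever and centred it. It came to rest upright at off, with the far finger keeping it from tipping over. In the last scene picture the lever tip is within about 0.5 px of where an upright lever would show.
- **Jar on the bench:** I lifted the jar by its shoulder and loosened the grip so it swung base-down. It hung at about 40° at first, and easing the grip to 3 N brought it under 10°. I stood it upright on the open bench at about (500, 118), let go and backed fully clear.
- **Jar in the tub:** I took it again and set it in the tub. The last side, scene and wrist pictures show it standing upright near the tub's middle.
- **Beakers:** They look unmoved in before and after pictures up to the bench release. I only looked over the last pictures for this, without a side-by-side; the beaker beyond the switch is mostly hidden by the arm in them.
- **Forces:** The robot touches nothing. Outside force read about 0 N at the end and stayed under about 10 N in the readings after each move.

One check disagreed: after the bench release the jar stood about 9 mm from where the gripper position implied. I re-measured it from the wrist and side cameras and used that position for the second grasp.

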